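# Unload the warming plate and pile the typing trays

### The job

The typing trays have been warmed long enough: first turn the warming plate's thermostat fully anticlockwise to its off stop, then lift the clear cover up until it stands about upright. Move every typing tray from the plate to the steel carrying tray and stack them squarely there, edge over edge, in one flat, aligned pile, then shut the cover again fully. Leave the timer, the marker and the bottle and jar behind where they are.

Things in the scene. Friction and masses are not known exactly. Their poses are not given: they have to be found in the camera images.
- thermostat (a joint): Thermostat of the warming plate: a black knob, 44 mm across, with an upright bar grip 42 mm long, 14 mm thick and 32 mm high across it (its top 44 mm above the housing's top), on the teal control panel at the right-hand (-y) end of the plate's housing. Value = how far it is turned up, clockwise seen from above, in rad, up to 4.7; 0 = its anticlockwise end stop, heating off. It turns with light friction (0.03 N m) and stays where it is left.
- thermostat_grip (a point): Point on the knob's vertical axis at the height to grip its bar. This frame turns with the knob, its x axis along the bar grip; at value 0 the bar lies along the housing's x axis.
- cover (a joint): Clear plastic cover of the warming plate, a hood 336 x 215 mm and 45 mm high with a steel handle on its front, hinged along the rear (+x) edge of the housing; shut, its top is 118 mm above the bench. Value = opening angle in rad: 0 = shut, 1.57 = upright, stop at 1.65. A stiff friction hinge holds it at any angle; about 6 N at the handle lifts it.
- cover_handle (a point): Middle of the cover's handle: a steel bar 10 mm thick and 100 mm long, parallel to the hinge, 45 mm in front of the cover's front wall and, when shut, 36 mm above the housing's top. It travels on a circle about the hinge line, 260 mm out and 35 mm up from it when shut.
- cover_hinge (a point): Middle of the cover's hinge line (the line is this frame's y axis), fixed to the housing. This frame is that of the housing: x to its rear, y to its left, z up.
- plate_centre (a point): Centre of the top of the black warming plate, 70 mm above the bench, 206 mm (x) by 330 mm (y), on which the typing trays lie in two rows of up to three, long sides along x. The cream housing is 230 x 420 mm; its axes are the housing's and nothing stands above the plate but the cover.
- carrier: Loose stainless carrying tray lying on the bench, 280 mm (its x) by 240 mm (its y), floor 3 mm thick, rim 7 mm high and 3 mm thick; about 0.9 kg. Origin at the centre of its underside. A timer lies in its rear left corner (+x, +y) and a marker pen along its rear rim to the right of that; the front half is empty.
- tray1_centre (a point): Centre (half-way up) of typing tray 1 of up to five: a flat pale blue 60-well plate with a clear lid that is fixed to it, a rigid slab 84 mm (its x) by 58 mm (its y) by 13 mm thick (its z, up), about 30 g; the lowest 4 mm is a flat foot, 2.5 mm narrower all round. Grip it across the 58 mm. The trays are alike and sealed: either face may be up; None when it is absent (or held).
- tray2_centre (a point): Centre (half-way up) of typing tray 2 of up to five: a flat pale blue 60-well plate with a clear lid that is fixed to it, a rigid slab 84 mm (its x) by 58 mm (its y) by 13 mm thick (its z, up), about 30 g; the lowest 4 mm is a flat foot, 2.5 mm narrower all round. Grip it across the 58 mm. The trays are alike and sealed: either face may be up; None when it is absent (or held).
- tray3_centre (a point): Centre (half-way up) of typing tray 3 of up to five: a flat pale blue 60-well plate with a clear lid that is fixed to it, a rigid slab 84 mm (its x) by 58 mm (its y) by 13 mm thick (its z, up), about 30 g; the lowest 4 mm is a flat foot, 2.5 mm narrower all round. Grip it across the 58 mm. The trays are alike and sealed: either face may be up; None when it is absent (or held).
- tray4_centre (a point): Centre (half-way up) of typing tray 4 of up to five: a flat pale blue 60-well plate with a clear lid that is fixed to it, a rigid slab 84 mm (its x) by 58 mm (its y) by 13 mm thick (its z, up), about 30 g; the lowest 4 mm is a flat foot, 2.5 mm narrower all round. Grip it across the 58 mm. The trays are alike and sealed: either face may be up; None when it is absent (or held).
- tray5_centre (a point): Centre (half-way up) of typing tray 5 of up to five: a flat pale blue 60-well plate with a clear lid that is fixed to it, a rigid slab 84 mm (its x) by 58 mm (its y) by 13 mm thick (its z, up), about 30 g; the lowest 4 mm is a flat foot, 2.5 mm narrower all round. Grip it across the 58 mm. The trays are alike and sealed: either face may be up; None when it is absent (or held).
- timer: White kitchen-style timer, 60 x 60 x 18 mm, lying in the carrying tray; origin at the centre of its underside. Not part of the job: leave it alone.
- marker: Marker pen, 135 mm long, 12 mm thick, lying along the rear rim of the carrying tray, right of the timer; origin at the centre of its underside. Not part of the job: leave it alone.
- buffer_bottle: White bottle with blue cap, 52 mm across, 110 mm high, at the back; origin at the centre of its underside. Not part of the job: leave it alone.
- stain_jar: Amber jar with black cap, 48 mm across, 70 mm high, at the back; origin at the centre of its underside. Not part of the job: leave it alone.

How it is judged:
By the outcome, as a careful person would: the job done as asked, in the order asked, and still so for the second after the job is handed in, with the robot touching nothing.
Of tray1, tray2, tray3, tray4, tray5 only 3 to 5 are there at a start; the rules pass over those that are not, and their reading is None.
At some moment in a run one of tray1, tray2, tray3, tray4, tray5 may be knocked a few centimetres aside while the robot is not near it.
Once in a run the grip may slacken for a moment while it holds something.
It also fails if it takes over 210 s, if anything falls off the work surface, if the arm or the gripper's body presses on something with over 40 N, if the wrist force passes 120 N, or if a joint passes its speed limit or range.

### The arm

A 7-joint arm with a two-finger parallel gripper is mounted at the origin on the work surface. World frame = base frame: x ahead of the robot, y to its left, z up, the work surface at z = 0. Lengths are in mm, angles in rad, forces in N, time in s.
With the tool pointing down it reaches from about 350 to 775 mm from the base axis. Payload 3.1 kg.
Tool frame: the origin (TCP) lies midway between the tips of the shut fingers; the grasp point (between the pads) lies 19 mm behind it; z points along the fingers, y is the direction in which the jaws open and shut (so a half turn about z gives the same grasp; the last joint's range is limited). The gripper opens to 85 mm and grips with 20 to 120 N. Pads are 22 mm wide; open, the fingers measure 114 mm over their backs; the gripper's body (76 mm by 85 mm) begins 54 mm behind the grasp point. The pads swing forward as they close: fully open they stand 13 mm farther back than shut.
Start: joints at [1.104, 0.311, 0.014, 1.512, -0.004, 1.319, -0.027], TCP at [226.709, -501.12, 200.404] pointing down, gripper open.
Joint ranges: [-2.7, 2.7], [-0.3, 1.91], [-1.27, 1.3], [0.12, 2.57], [-1.44, 4.58], [0.2, 2.03], [-3.05, 3.05]. Speed limits (rad/s): [2.79, 2.79, 3.14, 3.14, 3.14, 3.14, 3.14].

### API

Orientations are given as a unit quaternion [w, x, y, z].
In Python, from cell import arm, viewer gives the robot as it stands.
- The arm moves only by the tool jog_arm, never from a script. Its argument "increments" is a list of rows, each an object of numbers: "dx", "dy", "dz": the shift along the world's x, y, z in mm; "rx", "ry", "rz": the turn, a rotation vector about the world's x, y, z in degrees. In form: [{"dx": .., "dy": .., "dz": .., "rx": .., "ry": .., "rz": ..}, ...]. A call has 1 to 12 rows; each row shifts and turns the pose as measured when the row begins; what a row does not reach is not made up. A row lasts 1/8 s, in which the tool goes at most 62.5 mm and 10.7 degrees, less where a joint would pass 70% of its speed; a pose out of reach is approached as far as the arm can. A call with a gripper value outside its range is refused whole. "grip" is the gripper command: -1 is fully open, 1 is shut, values between are in proportion, set as the call begins (left out, the last holds). The fingers move at their own pace and stop on an object; the grip force is fixed at half the most. Time passes only in rows, so rows that do not move let the fingers close. It gives the time, the measured TCP pose, the force and the opening at its end, in the units of the state.
- arm.read_state(): the state, without advancing time (a new reading comes with each control period).
- viewer.snapshot(name): name is "side" or "top"; returns (picture, depth): 400x640x3 uint8, red, green, blue; 400x640 float32, mm along the optical axis (not along the pixel's ray), 0 where there is no reading.
- viewer.calibration(name): a dict with "camera_matrix" (3x3 intrinsics, pixels), "position" and "orientation" of the camera in the world. Camera axes: x right, y up, looking along -z (the intrinsics and any distortion apply to the point x, -y, -z); pixel columns grow to the right and rows downward; lengths in mm; the calibration is good to about 2 mm. A picture is of the moment at which its call begins. calibration takes no time and is no camera call.
- arm.close_job(): hands the job in, once; it reports no verdict.
The state is a dict: "time": time; "joint_pos": joint angles; "qvel": joint speeds; "joint_efforts": joint torques, N m; "position": TCP position; "eef_rot": TCP orientation; "contact_force": force on the tool from outside, world axes, zero at the start; "wrist_torque": the same for the moment, N m; "finger_gap": opening from 0.0 (shut) to 1.0 (fully open).
Only numpy, scipy, OpenCV 4.12 (cv2) and the standard library are available. Lean on these libraries where they do the work, as an engineer would, in place of code of your own. Each camera call takes 0.05 s, during which the arm holds its last target. There are 200 camera calls.

## Working session

There is one attempt and no reset: what is moved stays moved. The work goes in short steps, Python scripts to look and compute and a tool call to move; the robot and the scene stay as the last step left them, time stands still between calls to the robot, and variables do not carry over. Pictures are saved under pics/ and viewed, about 12 in all and at most 16, crops included, and the job is handed in when it is done.

Besides the shell and the picture viewer there is one more tool, called after ">>>" as a command line: name --argument value ..., lists and objects as JSON in quotes. jog_arm: Moves the arm, as the interface text tells. Its arguments: {"type":"object","properties":{"increments":{"type":"array","items":{"type":"object","properties":{"dx":{"type":"number"},"dy":{"type":"number"},"dz":{"type":"number"},"rx":{"type":"number"},"ry":{"type":"number"},"rz":{"type":"number"}}}},"grip":{"type":"number"}},"required":["increments"]}

```bash
mkdir -p pics; cat > h.py <<'E'
import numpy as np, cv2
from scipy.spatial.transform import Rotation as R
from cell import arm, viewer
def cal(n):
    c=viewer.calibration(n); q=c["orientation"]
    return np.array(c["camera_matrix"]),np.array(c["position"]),R.from_quat([q[1],q[2],q[3],q[0]]).as_matrix()
def cloud(n,d):
    K,p,M=cal(n); v,u=np.mgrid[:d.shape[0],:d.shape[1]]
    c=np.stack([(u-K[0,2])/K[0,0]*d,-(v-K[1,2])/K[1,1]*d,-d],-1)
    return c@M.T+p
def ray(n,uv,z):
    K,p,M=cal(n); uv=np.atleast_2d(uv).astype(float)
    c=np.c_[(uv[:,0]-K[0,2])/K[0,0],-(uv[:,1]-K[1,2])/K[1,1],-np.ones(len(uv))]@M.T
    return p+c*((z-p[2])/c[:,2])[:,None]
def proj(n,P):
    K,p,M=cal(n); c=(np.atleast_2d(P)-p)@M
    return np.c_[K[0,0]*c[:,0]/-c[:,2]+K[0,2],-K[1,1]*c[:,1]/-c[:,2]+K[1,2]]
def snap(n,name=None):
    im,d=viewer.snapshot(n)
    if name: cv2.imwrite(f"pics/{name}.png",im[:,:,::-1])
    return im,d
E
python3 - <<'E'
from h import *
for n in("top","side"):
    im,d=snap(n,n+"0"); print(n,viewer.calibration(n), (d>0).mean())
print(arm.read_state())
E
```

```text
top {'camera_matrix': array([[369.87630525,   0.        , 316.51228202],
       [  0.        , 369.87630525, 195.69232948],
       [  0.        ,   0.        ,   1.        ]]), 'position': array([ 435.29153389,  -24.32153873, 1041.49183223]), 'orientation': array([-0.70249279, -0.06768009,  0.05888616,  0.70601395])} 0.9960390625
side {'camera_matrix': array([[382.2187762 ,   0.        , 318.14205948],
       [  0.        , 382.2187762 , 195.78872113],
       [  0.        ,   0.        ,   1.        ]]), 'position': array([220.64918347, 574.82530915, 517.21445153]), 'orientation': array([-0.25148685, -0.13317815,  0.46432159,  0.83870341])} 0.99608203125
{'time': 0.1, 'joint_pos': array([ 1.10432764,  0.31164386,  0.01399136,  1.51291127, -0.00444151,
        1.31921001, -0.02721021]), 'qvel': array([-0.00079488, -0.00132325, -0.00150604, -0.00477508,  0.00101678,
       -0.00074776,  0.00049617]), 'joint_efforts': array([ 2.28609533e-04, -3.80857587e+01,  1.46521521e-01, -2.31242126e+01,
        1.24104213e-02,  8.17915716e-03, -5.44027074e-06]), 'position': array([ 226.38450592, -500.44703503,  199.42489079]), 'eef_rot': array([-1.04127857e-03,  9.77524482e-01,  2.10819212e-01, -2.49591862e-04]), 'contact_force': array([ 0.35599652,  0.38655607, -0.66734958]), 'wrist_torque': array([-0.03506854, -0.04780895, -0.01407367]), 'finger_gap': 1.001965699674837}
```

View pics/top0.png

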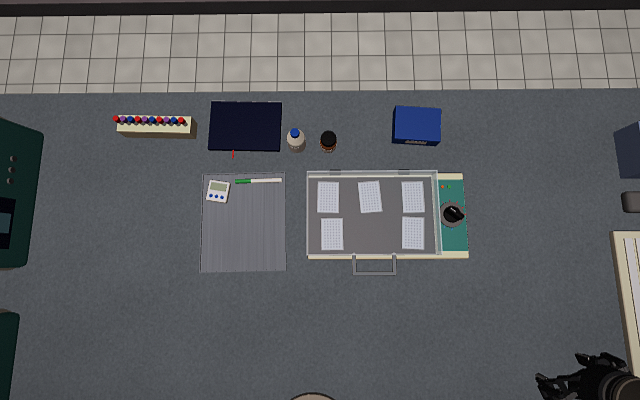

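View pics/side0.png

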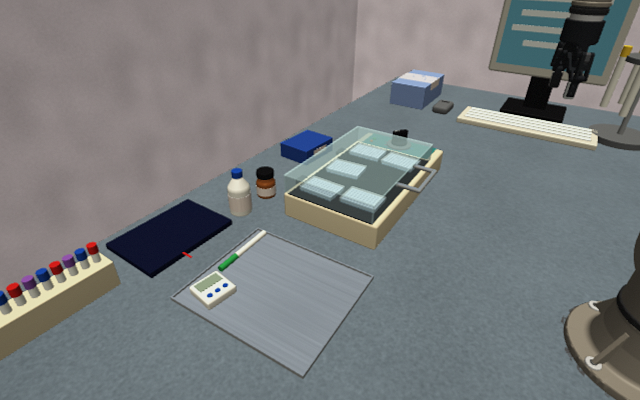

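The top view shows five trays under the cover (pixels about 330,197; 370,197; 413,197; 332,234; 413,233), the knob at (453,214), the handle at (375,265), and the carrier spanning 202–286 × 173–272. The side view agrees.

```bash
python3 - <<'E'
from h import *
im=cv2.imread("pics/top0.png"); _,d=snap("top"); big=cv2.resize(im[160:285,195:480],None,fx=2.8,fy=2.8,interpolation=cv2.INTER_CUBIC)
cv2.imwrite("pics/c0.png",big)
P=cloud("top",d)
def at(u,v): return P[v,u].round(0)
for n,(u,v) in dict(knob=(453,214),panel=(455,240),handle=(375,274),handle2=(375,273),cover=(350,215),tray=(330,197),carr=(240,240),bench=(295,300),creamF=(450,255)).items(): print(n,at(u,v))
hsv=cv2.cvtColor(im,cv2.COLOR_BGR2HSV)
def rect(mask,z,name):
    cs,_=cv2.findContours(mask.astype(np.uint8),cv2.RETR_EXTERNAL,cv2.CHAIN_APPROX_NONE)
    for c in cs:
        if cv2.contourArea(c)<150: continue
        w=ray("top",c[:,0],z)[:,:2].astype(np.float32); r=cv2.minAreaRect(w); print(name,np.round(r[0],1),np.round(r[1],1),round(r[2],1),cv2.contourArea(c), c[:,0].mean(0).round())
roi=np.zeros(d.shape,bool); roi[165:280,195:475]=1
# height of things by depth
z=P[...,2]
rect(roi&(z>55)&(z<150),73,"housing+cover")
rect(roi&(hsv[...,0]>75)&(hsv[...,0]<95)&(hsv[...,1]>120),73,"panel")
hb=(z>105)&roi&(np.mgrid[:400,:640][1]>440); rect(hb,117,"bar")
rect(roi&(hsv[...,2]>165)&(hsv[...,1]<60)&(np.mgrid[:400,:640][1]>310)&(np.mgrid[:400,:640][1]<430)&(np.mgrid[:400,:640][0]>178)&(np.mgrid[:400,:640][0]<252),83,"tray")
print(np.unique(z[200:230,440:468].round(),return_counts=True))
E
```

```text
knob [ 555. -359.  107.]
panel [ 492. -371.   72.]
handle [ 407. -157.  107.]
handle2 [ 410. -156.  110.]
cover [553. -97. 116.]
tray [600. -47. 115.]
carr [499. 203.   2.]
bench [335.  48.  -1.]
creamF [ 454. -357.   69.]
housing+cover [ 543.4 -195.7] [417.9 279.5] 89.8 14530.0 [385. 219.]
panel [ 510.2 -369.2] [88.2 64.5] 0.1 571.0 [455. 235.]
panel [ 608.1 -369.2] [64.5 86.4] 89.9 487.5 [452. 195.]
tray [509.7 -51.2] [54.7 80. ] 89.7 633.0 [332. 234.]
tray [ 511.1 -260. ] [54.3 80.6] 87.4 632.5 [413. 233.]
tray [ 604.8 -265. ] [80.  55.7] 0.9 582.0 [413. 197.]
tray [605.7 -41.6] [55.1 80.3] 89.2 594.0 [328. 197.]
tray [ 605.9 -152.1] [80.3 55.5] 4.2 585.0 [370. 197.]
(array([-5.000e+00, -4.000e+00, -3.000e+00, -2.000e+00, -1.000e+00,
       -0.000e+00,  1.000e+00,  2.000e+00,  6.400e+01,  6.500e+01,
        6.600e+01,  6.700e+01,  6.800e+01,  6.900e+01,  7.000e+01,
        7.100e+01,  7.200e+01,  7.300e+01,  7.400e+01,  7.500e+01,
        7.600e+01,  7.700e+01,  7.800e+01,  7.900e+01,  8.000e+01,
        8.100e+01,  8.200e+01,  8.300e+01,  8.400e+01,  8.500e+01,
        8.600e+01,  8.700e+01,  8.800e+01,  8.900e+01,  9.000e+01,
        9.100e+01,  9.200e+01,  9.300e+01,  9.400e+01,  9.500e+01,
        9.600e+01,  9.700e+01,  9.800e+01,  9.900e+01,  1.000e+02,
        1.020e+02,  1.030e+02,  1.040e+02,  1.050e+02,  1.060e+02,
        1.070e+02,  1.080e+02,  1.090e+02,  1.100e+02,  1.110e+02,
        1.120e+02,  1.130e+02,  1.140e+02,  1.150e+02,  1.160e+02,
        1.170e+02,  1.180e+02,  1.190e+02,  1.041e+03]), array([ 3,  1, 12, 16, 19,  3,  7,  1,  2,  4, 17, 24, 45, 64, 47, 48, 23,
       44, 69, 47, 49, 27, 10,  5, 10, 14, 17, 20, 14, 11,  9,  3,  2,  1,
        1,  1,  3,  5,  1,  3,  1,  2,  4,  5,  1,  1,  4,  2,  2,  2,  1,
        3,  3, 10, 11, 16, 26, 16, 14,  5,  5,  1,  1,  2]))
```

View pics/c0.png

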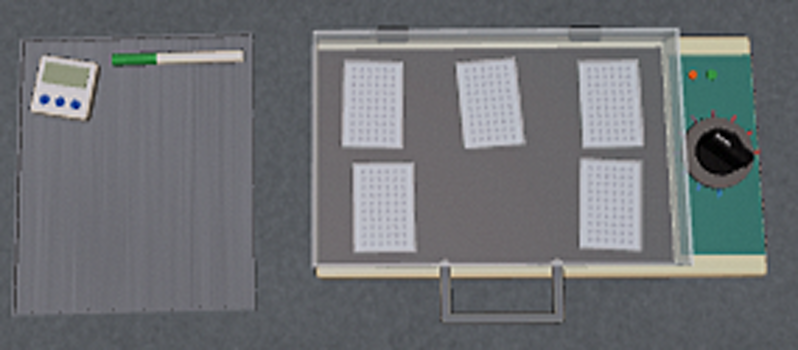

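```bash
python3 - <<'E'
from h import *
A=[]
for n in("top","side"):
    im,d=snap(n); P=cloud(n,d).reshape(-1,3)
    s=P[(abs(P[:,0]-555)<40)&(P[:,1]<-325)&(P[:,1]>-400)&(P[:,2]>100)&(P[:,2]<125)]
    c=cv2.minAreaRect(s[:,:2].astype(np.float32)); u,S,vt=np.linalg.svd(s[:,:2]-s[:,:2].mean(0)); print(n,len(s),s.mean(0).round(1),c,vt[0],S, np.percentile(s,[2,98],axis=0).round(1))
    for lo,hi,nm in((4,10,"rim"),):
        q=P[(P[:,0]>380)&(P[:,0]<720)&(P[:,1]>30)&(P[:,1]<330)&(P[:,2]>lo)&(P[:,2]<hi)]
        print(nm,len(q),np.percentile(q,[1,99],axis=0).round(1) if len(q) else 0)
    h=P[(P[:,0]>380)&(P[:,0]<420)&(P[:,1]>-300)&(P[:,1]<-60)&(P[:,2]>95)]
    print("handle",len(h),np.percentile(h,[2,50,98],axis=0).round(1))
im,d=snap("top");P=cloud("top",d)
hsv=cv2.cvtColor(im,cv2.COLOR_RGB2HSV)
# carrier corners from crop view, cream housing extents
for n,uv in dict(carrTL=(202.5,174),carrTR=(285.5,172.5),carrBL=(200,272),carrBR=(286,271),).items(): print(n,ray("top",uv,5).round(1))
for n,uv in dict(hBR=(468.5,258),hBL=(308,259),hTR=(463,173.5)).items(): print(n,ray("top",uv,71).round(1))
print("coverTL/TR",ray("top",[(307,170.5),(437.5,170.5),(308,254.5),(441,254.5)],118).round(1))
print("tick",ray("top",[(445,226.5),(452,228.8),(465,214.5),(449.5,201)],72).round(1))
E
```

```text
top 113 [ 559.  -363.2  110.9] ((559.8572387695312, -364.639892578125), (41.276611328125, 14.711681365966797), 52.92277145385742) [-0.61921786 -0.78521923] [129.0979306   44.27544257] [[ 544.6 -380.1  101. ]
 [ 574.5 -347.2  116.4]]
rim 1394 [[413.7  75.9   4. ]
 [693.5 317.5   9.3]]
handle 206 [[ 404.9 -208.3  103.2]
 [ 412.  -150.6  108.2]
 [ 419.3 -100.4  112.7]]
side 92 [ 558.3 -362.6  111.6] ((551.8763427734375, -354.2182312011719), (58.043331146240234, 73.15805053710938), 89.8793716430664) [0.52895567 0.84864946] [134.06046156  84.48750984] [[ 541.4 -380.7  100.9]
 [ 577.3 -325.6  118.7]]
rim 10267 [[414.   75.6   4. ]
 [692.6 315.3   9.4]]
handle 155 [[ 406.3 -205.9  105.1]
 [ 410.2 -144.6  110.9]
 [ 419.2 -101.9  113.1]]
carrTL [[688.9 317.6   5. ]]
carrTR [[691.6  77.4   5. ]]
carrBL [[411.3 310.3   5. ]]
carrBR [[413.2  73.    5. ]]
hBR [[ 445.7 -403.2   71. ]]
hBL [[444.8  10.1  71. ]]
hTR [[ 669.2 -405.7   71. ]]
coverTL/TR [[ 668.6   11.1  118. ]
 [ 666.2 -322.9  118. ]
 [ 455.3    8.5  118. ]
 [ 454.  -318.3  118. ]]
tick [[ 527.1 -348.    72. ]
 [ 521.  -365.8   72. ]
 [ 558.4 -402.3   72. ]
 [ 594.5 -364.2   72. ]]
```

>>> jog_arm --increments '[{"dx": 48,"dy": 19,"rz": 5},{"dx": 48,"dy": 19,"rz": 5},{"dx": 48,"dy": 19,"rz": 5},{"dx": 48,"dy": 19,"rz": 5},{"dx": 48,"dy": 19,"rz": 5},{"dx": 48,"dy": 19,"rz": 3},{"dx": 46,"dy": 19},{}]' --grip 0.0

```text
$.increments[0]: bad value
```

>>> jog_arm --increments '[{"dx": 48,"dy": 19,"dz": 0,"rx": 0,"ry": 0,"rz": 5},{"dx": 48,"dy": 19,"dz": 0,"rx": 0,"ry": 0,"rz": 5},{"dx": 48,"dy": 19,"dz": 0,"rx": 0,"ry": 0,"rz": 5},{"dx": 48,"dy": 19,"dz": 0,"rx": 0,"ry": 0,"rz": 5},{"dx": 48,"dy": 19,"dz": 0,"rx": 0,"ry": 0,"rz": 5},{"dx": 48,"dy": 19,"dz": 0,"rx": 0,"ry": 0,"rz": 3},{"dx": 46,"dy": 19,"dz": 0,"rx": 0,"ry": 0,"rz": 0},{"dx": 0,"dy": 0,"dz": 0,"rx": 0,"ry": 0,"rz": 0}]' --grip 0.0

```text
time: 1.3
position: [566.9, -362.7, 198.4]
eef_rot: [-0.0, 0.896, 0.445, -0.0]
contact_force: [-0.2, 0.1, 0.2]
finger_gap: 0.499
```

>>> jog_arm --increments '[{"dx": -7,"dy": -2,"dz": -40,"rx": 0,"ry": 0,"rz": 0},{"dx": 0,"dy": 0,"dz": -40,"rx": 0,"ry": 0,"rz": 0},{"dx": 0,"dy": 0,"dz": -26,"rx": 0,"ry": 0,"rz": 0},{"dx": 0,"dy": 0,"dz": 0,"rx": 0,"ry": 0,"rz": 0}]' --grip 0.0

```text
time: 1.8
position: [557.3, -367.3, 89.7]
eef_rot: [0.001, 0.896, 0.444, -0.002]
contact_force: [-0.7, -0.5, 0.2]
finger_gap: 0.5
```

>>> jog_arm --increments '[{"dx": 0,"dy": 0,"dz": 0,"rx": 0,"ry": 0,"rz": 0},{"dx": 0,"dy": 0,"dz": 0,"rx": 0,"ry": 0,"rz": 0},{"dx": 0,"dy": 0,"dz": 0,"rx": 0,"ry": 0,"rz": 0},{"dx": 0,"dy": 0,"dz": 0,"rx": 0,"ry": 0,"rz": 0}]' --grip 1.0

```text
time: 2.3
position: [559.4, -370.0, 95.1]
eef_rot: [0.005, 0.896, 0.443, 0.0]
contact_force: [0.4, -0.2, -0.3]
finger_gap: -0.003
```

```bash
python3 - <<'E'
from h import *
o=[]
for n,p in(("top",(560,-366,105)),("side",(560,-366,105))):
    im,d=snap(n); u,v=proj(n,p)[0].astype(int); print(n,u,v)
    c=im[max(v-50,0):v+50,max(u-65,0):u+65]; o.append(cv2.resize(c,(390,300),interpolation=cv2.INTER_CUBIC))
cv2.imwrite("pics/k1.png",np.hstack(o)[:,:,::-1])
print(arm.read_state()["joint_pos"],arm.read_state()["position"])
E
```

```text
top 455 212
side 400 134
[ 0.66391185  0.62813028 -0.1793645   1.29838073  0.11723767  1.21720755
 -0.17370338] [ 559.28140675 -369.90441374   94.82901672]
```

View pics/k1.png

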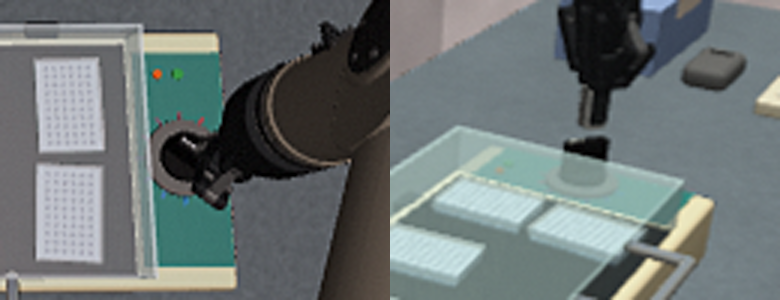

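```bash
python3 - <<'E'
from h import *
im,d=snap("side"); P=cloud("side",d); g=im.max(2)
c,r=(400,134)
for v in range(115,150,2):
    print(v,[(tuple(P[v,u].round(0).astype(int).tolist()) if g[v,u]<90 else None) for u in (397,400,403)])
print(proj("side",[559.3,-370,95]),proj("top",[559.3,-370,95]))
im,d=snap("top"); P=cloud("top",d);g=im.max(2)
for v in range(204,228,3): print(v,[(tuple(P[v,u].round(0).astype(int).tolist()) if g[v,u]<90 else None) for u in range(446,466,3)])
E
```

```text
115 [None, (567, -362, 159), (558, -362, 161)]
117 [None, (564, -358, 156), (557, -360, 156)]
119 [None, (564, -360, 149), (557, -362, 150)]
121 [None, (563, -358, 145), (554, -357, 147)]
123 [None, (562, -357, 139), (554, -358, 141)]
125 [None, None, (554, -361, 134)]
127 [None, None, None]
129 [None, None, (558, -377, 117)]
131 [(567, -355, 116), (559, -357, 117), (554, -367, 115)]
133 [(565, -353, 112), (559, -361, 110), (554, -368, 109)]
135 [None, (558, -358, 106), (554, -371, 102)]
137 [None, None, None]
139 [None, None, None]
141 [None, None, None]
143 [None, None, None]
145 [None, None, None]
147 [None, None, None]
149 [None, None, None]
[[400.69833942 137.04457651]] [[455.74225532 213.06379809]]
204 [None, None, None, None, None, None, (557, -330, 258)]
207 [(578, -353, 74), (573, -349, 109), (573, -356, 112), (576, -373, 86), (569, -362, 134), (561, -347, 193), (551, -330, 254)]
210 [(435, -24, 1041), (565, -348, 111), (565, -355, 113), (565, -363, 111), (559, -356, 151), (554, -347, 191), (551, -348, 208)]
213 [(561, -349, 84), (560, -355, 89), (558, -357, 103), (435, -24, 1041), (548, -344, 180), (549, -352, 178), (543, -342, 221)]
216 [(554, -349, 81), (553, -356, 85), (553, -363, 87), (543, -341, 169), (540, -340, 190), (541, -351, 180), (534, -336, 235)]
219 [(546, -348, 82), (545, -356, 83), (546, -364, 82), (533, -333, 190), (531, -332, 211), (533, -345, 192), (528, -337, 232)]
222 [None, None, (538, -366, 76), (524, -323, 214), (524, -331, 213), (523, -335, 219), (522, -339, 225)]
225 [None, None, None, (517, -322, 217), (516, -328, 218), (517, -336, 216), (516, -340, 222)]
```

```bash
python3 - <<'E'
from h import *
s=arm.read_state(); print({k:np.round(v,3) for k,v in s.items()})
im,d=snap("side")
c=im[90:160,355:445]; cv2.imwrite("pics/k2.png",cv2.resize(c,(720,560),interpolation=cv2.INTER_CUBIC)[:,:,::-1])
E
```

```text
{'time': np.float64(2.5), 'joint_pos': array([ 0.664,  0.629, -0.179,  1.299,  0.117,  1.217, -0.174]), 'qvel': array([-0.   ,  0.004, -0.001,  0.002,  0.001, -0.   ,  0.   ]), 'joint_efforts': array([ 1.5000e-02, -5.0893e+01, -2.3150e+00, -2.2407e+01,  3.7000e-02,
       -3.7000e-02,  0.0000e+00]), 'position': array([ 558.953, -369.702,   94.32 ]), 'eef_rot': array([ 0.004,  0.896,  0.443, -0.   ]), 'contact_force': array([ 0.862,  0.589, -1.008]), 'wrist_torque': array([ 0.029, -0.054,  0.015]), 'finger_gap': np.float64(-0.0)}
```

View pics/k2.png

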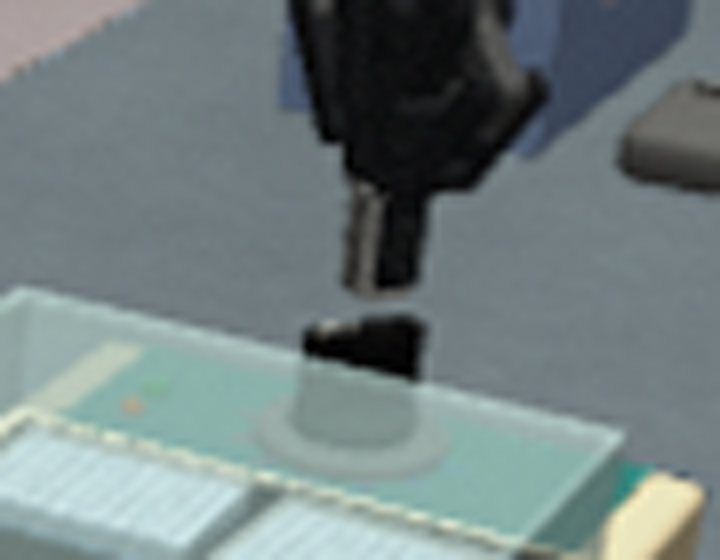

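```bash
python3 - <<'E'
from h import *
for z in (95,115,125,130,135): print(z,proj("side",[559,-369.8,z]).round(1),proj("top",[559,-369.8,z]).round(1))
for y in(-350,-360,-370,-380):
    K,p,M=cal("side"); 
    c=np.array([(402.5-K[0,2])/K[0,0],-(126.5-K[1,2])/K[1,1],-1])@M.T; print((p+c*(y-p[1])/c[1]).round(0))
E
```

```text
95 [[400.8 137.1]] [[455.7 213.2]]
115 [[401.7 130.3]] [[458.5 212.1]]
125 [[402.2 126.8]] [[460.  211.6]]
130 [[402.4 125.1]] [[460.7 211.3]]
135 [[402.6 123.3]] [[461.5 211. ]]
[ 551. -350.  134.]
[ 555. -360.  130.]
[ 558. -370.  126.]
[ 562. -380.  122.]
```

>>> jog_arm --increments '[{"dx": 0,"dy": 5,"dz": 0,"rx": 0,"ry": 0,"rz": 0},{"dx": 0,"dy": 0,"dz": 0,"rx": 0,"ry": 0,"rz": 0},{"dx": 0,"dy": 0,"dz": 0,"rx": 0,"ry": 0,"rz": 0},{"dx": 0,"dy": 0,"dz": -10,"rx": 0,"ry": 0,"rz": 0},{"dx": 0,"dy": 0,"dz": -10,"rx": 0,"ry": 0,"rz": 0}]' --grip 0.0

```text
time: 3.18
position: [559.3, -364.2, 73.4]
eef_rot: [0.004, 0.896, 0.444, 0.0]
contact_force: [-0.5, 0.0, -0.3]
finger_gap: 0.496
```

```bash
python3 - <<'E'
from h import *
s=arm.read_state(); print({k:np.round(v,3) for k,v in s.items()})
im,d=snap("side")
c=im[90:160,355:445]; a=cv2.resize(c,(390,300),interpolation=cv2.INTER_CUBIC)
im,d=snap("top"); b=cv2.resize(im[175:255,410:514],(390,300),interpolation=cv2.INTER_CUBIC)
cv2.imwrite("pics/k3.png",np.hstack([a,b])[:,:,::-1])
E
```

```text
{'time': np.float64(3.175), 'joint_pos': array([ 0.658,  0.639, -0.179,  1.334,  0.121,  1.171, -0.184]), 'qvel': array([-0.001,  0.068,  0.005,  0.094,  0.014, -0.17 , -0.014]), 'joint_efforts': array([-5.9000e-02, -5.1492e+01, -2.4460e+00, -2.2313e+01,  1.5000e-02,
        9.7000e-02,  1.1000e-02]), 'position': array([ 559.288, -364.221,   73.444]), 'eef_rot': array([0.004, 0.896, 0.444, 0.   ]), 'contact_force': array([-0.542,  0.006, -0.271]), 'wrist_torque': array([-0.012,  0.041, -0.005]), 'finger_gap': np.float64(0.496)}
```

View pics/k3.png

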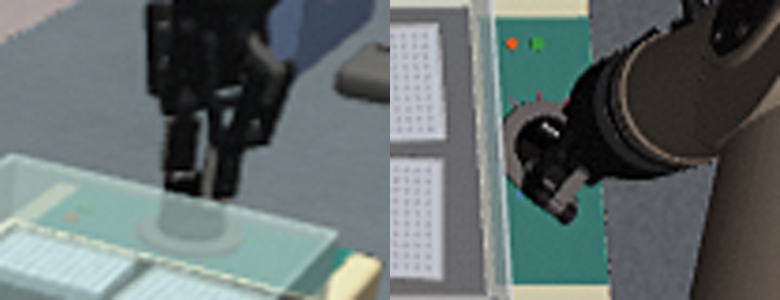

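>>> jog_arm --increments '[{"dx": 0,"dy": 0,"dz": -7,"rx": 0,"ry": 0,"rz": 0},{"dx": 0,"dy": 0,"dz": -6,"rx": 0,"ry": 0,"rz": 0},{"dx": 0,"dy": 0,"dz": 0,"rx": 0,"ry": 0,"rz": 0}]' --grip 0.0

```text
time: 3.65
position: [557.9, -363.6, 57.8]
eef_rot: [0.003, 0.896, 0.444, -0.001]
contact_force: [-0.3, 0.8, -0.5]
finger_gap: 0.498
```

>>> jog_arm --increments '[{"dx": 0,"dy": 0,"dz": 0,"rx": 0,"ry": 0,"rz": 0},{"dx": 0,"dy": 0,"dz": 0,"rx": 0,"ry": 0,"rz": 0},{"dx": 0,"dy": 0,"dz": 0,"rx": 0,"ry": 0,"rz": 0}]' --grip 1.0

```text
time: 4.03
position: [561.7, -366.2, 58.7]
eef_rot: [0.007, 0.896, 0.443, 0.002]
contact_force: [-1.0, -0.2, -1.1]
finger_gap: 0.152
```

>>> jog_arm --increments '[{"dx": 0,"dy": 0,"dz": 0,"rx": 0,"ry": 0,"rz": 10},{"dx": 0,"dy": 0,"dz": 0,"rx": 0,"ry": 0,"rz": 10},{"dx": 0,"dy": 0,"dz": 0,"rx": 0,"ry": 0,"rz": 10},{"dx": 0,"dy": 0,"dz": 0,"rx": 0,"ry": 0,"rz": 10},{"dx": 0,"dy": 0,"dz": 0,"rx": 0,"ry": 0,"rz": 10},{"dx": 0,"dy": 0,"dz": 0,"rx": 0,"ry": 0,"rz": 10},{"dx": 0,"dy": 0,"dz": 0,"rx": 0,"ry": 0,"rz": 10}]' --grip 1.0

```text
time: 4.9
position: [559.9, -365.9, 58.7]
eef_rot: [0.004, 0.462, 0.887, 0.003]
contact_force: [1.0, 0.1, -1.0]
finger_gap: 0.148
```

>>> jog_arm --increments '[{"dx": 0,"dy": 0,"dz": 0,"rx": 0,"ry": 0,"rz": 10},{"dx": 0,"dy": 0,"dz": 0,"rx": 0,"ry": 0,"rz": 10},{"dx": 0,"dy": 0,"dz": 0,"rx": 0,"ry": 0,"rz": 10},{"dx": 0,"dy": 0,"dz": 0,"rx": 0,"ry": 0,"rz": 10},{"dx": 0,"dy": 0,"dz": 0,"rx": 0,"ry": 0,"rz": 10}]' --grip 1.0

```text
time: 5.52
position: [559.2, -367.0, 58.7]
eef_rot: [0.002, 0.03, 1.0, 0.003]
contact_force: [1.5, 0.4, -3.0]
finger_gap: 0.149
```

>>> jog_arm --increments '[{"dx": 0,"dy": 0,"dz": 0,"rx": 0,"ry": 0,"rz": 5},{"dx": 0,"dy": 0,"dz": 0,"rx": 0,"ry": 0,"rz": 5},{"dx": 0,"dy": 0,"dz": 0,"rx": 0,"ry": 0,"rz": 5}]' --grip 1.0

```text
time: 5.9
position: [558.2, -366.8, 59.2]
eef_rot: [0.002, -0.096, 0.995, 0.006]
contact_force: [2.7, 3.1, -1.9]
finger_gap: 0.152
```

```bash
python3 - <<'E'
from h import *
s=arm.read_state(); print({k:np.round(v,3) for k,v in s.items()})
E
```

```text
{'time': np.float64(5.9), 'joint_pos': array([ 0.969,  0.765, -0.718,  1.317,  0.49 ,  1.242,  1.998]), 'qvel': array([ 0.076,  0.051, -0.138, -0.02 ,  0.078,  0.048,  0.566]), 'joint_efforts': array([ -1.862, -51.865, -11.537, -18.787,   1.805,   0.551,   3.201]), 'position': array([ 558.175, -366.8  ,   59.163]), 'eef_rot': array([ 0.002, -0.096,  0.995,  0.006]), 'contact_force': array([ 2.694,  3.116, -1.928]), 'wrist_torque': array([ 0.323, -0.383, -3.668]), 'finger_gap': np.float64(0.152)}
```

>>> jog_arm --increments '[{"dx": 0,"dy": 0,"dz": 0,"rx": 0,"ry": 0,"rz": 0},{"dx": 0,"dy": 0,"dz": 0,"rx": 0,"ry": 0,"rz": 0},{"dx": 0,"dy": 0,"dz": 30,"rx": 0,"ry": 0,"rz": 0},{"dx": 0,"dy": 0,"dz": 50,"rx": 0,"ry": 0,"rz": 0},{"dx": 0,"dy": 0,"dz": 50,"rx": 0,"ry": 0,"rz": 0},{"dx": -50,"dy": 0,"dz": 10,"rx": 0,"ry": 0,"rz": -10},{"dx": -50,"dy": 20,"dz": 0,"rx": 0,"ry": 0,"rz": -10},{"dx": -50,"dy": 30,"dz": 0,"rx": 0,"ry": 0,"rz": -10},{"dx": -30,"dy": 30,"dz": 0,"rx": 0,"ry": 0,"rz": -10}]' --grip 0.3

```text
time: 7.02
position: [375.4, -287.0, 204.4]
eef_rot: [0.005, 0.26, 0.966, 0.002]
contact_force: [0.7, 0.2, 0.6]
finger_gap: 0.349
```

```bash
python3 - <<'E'
from h import *
s=arm.read_state(); print({k:np.round(v,3) for k,v in s.items() if k in("joint_pos","time")})
for n in("top","side"):
    im,d=snap(n,n+"2"); P=cloud(n,d).reshape(-1,3)
    s=P[(abs(P[:,0]-559)<30)&(abs(P[:,1]+366)<27)&(P[:,2]>105)&(P[:,2]<122)]
    c=cv2.minAreaRect(s[:,:2].astype(np.float32)); u,S,vt=np.linalg.svd(s[:,:2]-s[:,:2].mean(0)); print(n,len(s),s.mean(0).round(1),c,vt[0])
cv2.imwrite("pics/k4.png",cv2.resize(cv2.imread("pics/top2.png")[160:280,300:500],None,fx=3.5,fy=3.5))
E
```

```text
{'time': np.float64(7.025), 'joint_pos': array([ 1.243,  0.205, -0.726,  1.692,  0.135,  1.288,  1.536])}
top 105 [ 559.5 -363.5  111.8] ((560.0618286132812, -364.1334533691406), (14.52450942993164, 41.39408493041992), 89.38956451416016) [-0.99996722  0.00809685]
side 84 [ 559.8 -362.9  111.9] ((560.6732177734375, -364.9194641113281), (16.16738510131836, 40.25743865966797), 87.70582580566406) [-0.99987315 -0.01592756]
```

View pics/k4.png

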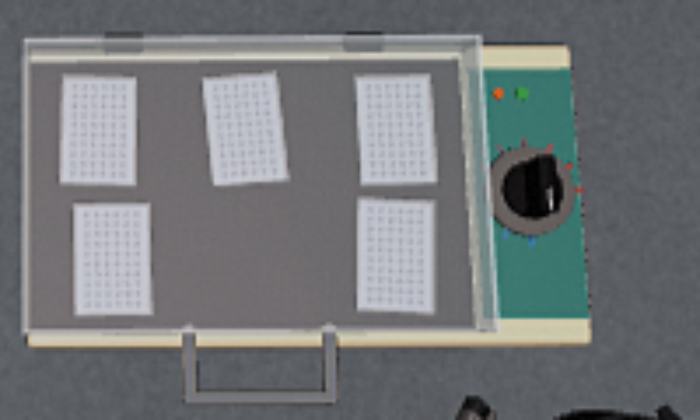

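>>> jog_arm --increments '[{"dx": -5,"dy": 22,"dz": 0,"rx": 0,"ry": 0,"rz": -10},{"dx": -5,"dy": 22,"dz": 0,"rx": 0,"ry": 0,"rz": -10},{"dx": -5,"dy": 22,"dz": 0,"rx": 0,"ry": 0,"rz": -10},{"dx": -5,"dy": 22,"dz": 0,"rx": 0,"ry": 0,"rz": -10},{"dx": -5,"dy": 22,"dz": 0,"rx": 0,"ry": 0,"rz": -10},{"dx": -5,"dy": 22,"dz": 0,"rx": 0,"ry": 0,"rz": -10},{"dx": 0,"dy": 0,"dz": 0,"rx": 0,"ry": -9,"rz": 0},{"dx": 0,"dy": 0,"dz": 0,"rx": 0,"ry": -9,"rz": 0},{"dx": 0,"dy": 0,"dz": 0,"rx": 0,"ry": -9,"rz": 0},{"dx": 0,"dy": 0,"dz": 0,"rx": 0,"ry": -9,"rz": 0},{"dx": 0,"dy": 0,"dz": 0,"rx": 0,"ry": -9,"rz": 0},{"dx": 0,"dy": 0,"dz": 0,"rx": 0,"ry": 0,"rz": 0}]' --grip 0.3

```text
time: 8.62
position: [380.4, -151.9, 186.7]
eef_rot: [0.198, 0.659, 0.687, 0.233]
contact_force: [0.5, 1.0, 1.0]
finger_gap: 0.348
```

```bash
cat >> h.py <<'E'
def st():
    s=arm.read_state(); q=s["eef_rot"]; M=R.from_quat([q[1],q[2],q[3],q[0]]).as_matrix()
    print("t",round(s["time"],2),"pos",s["position"].round(1),"x",M[:,0].round(3),"y",M[:,1].round(3),"z",M[:,2].round(3),"q",s["joint_pos"].round(2),"F",s["contact_force"].round(1),"gap",round(s["finger_gap"],3)); return s,M
E
python3 - <<'E'
from h import *
s,M=st(); p=s["position"]
print(proj("side",[p,p-32*M[:,2],p+[0,0,32]]).round(1),proj("top",[p,p-32*M[:,2],p+[0,0,32]]).round(1))
snap("side","s3")
cv2.imwrite("pics/s3c.png",cv2.resize(cv2.imread("pics/s3.png")[60:260,300:540],(720,600)))
E
```

```text
t 8.62 pos [ 380.4 -151.9  186.7] x [-0.053  0.998  0.035] y [0.813 0.023 0.581] z [ 0.579  0.059 -0.813] q [ 0.98 -0.3  -0.15  2.35 -0.75  0.83  1.32] F [0.5 1.  1. ] gap 0.348
[[447.4 151.2]
 [459.7 141. ]
 [450.5 136.4]] [[378.3 287.4]
 [381.3 296.9]
 [380.6 288.3]]
```

View pics/s3c.png

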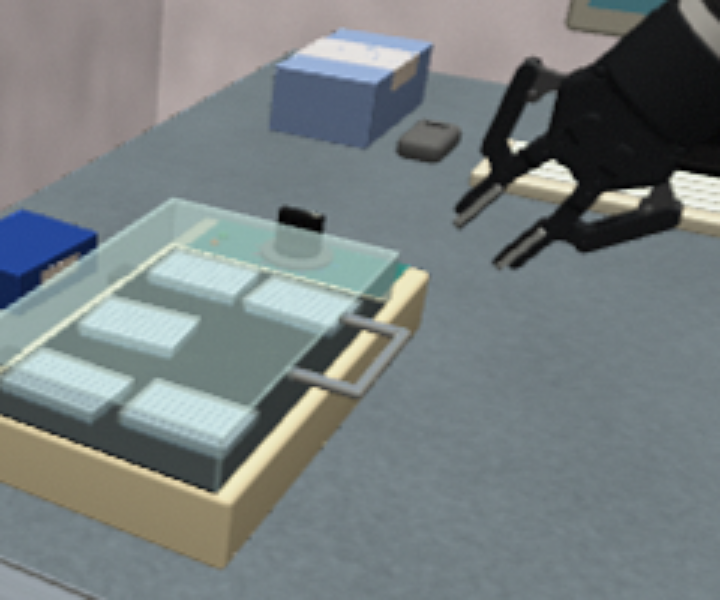

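>>> jog_arm --increments '[{"dx": 0,"dy": -2,"dz": -37,"rx": 0,"ry": 0,"rz": 0},{"dx": 19,"dy": 0,"dz": -27,"rx": 0,"ry": 0,"rz": 0},{"dx": 0,"dy": 0,"dz": 0,"rx": 0,"ry": 0,"rz": 0}]' --grip 0.1

```text
time: 9.05
position: [406.2, -158.6, 129.0]
eef_rot: [0.204, 0.656, 0.689, 0.231]
contact_force: [-0.0, 1.5, -0.2]
finger_gap: 0.452
```

```bash
python3 - <<'E'
from h import *
s,M=st(); p=s["position"]
H=np.array([411,-154,107]); print("move",(H+47*M[:,2]-p).round(1))
E
```

```text
t 9.05 pos [ 406.2 -158.6  129. ] x [-0.057  0.998  0.022] y [0.81  0.033 0.586] z [ 0.584  0.051 -0.81 ] q [ 0.92 -0.15 -0.18  2.41 -0.9   0.62  1.48] F [-0.   1.5 -0.2] gap 0.452
move [ 32.2   7.  -60.1]
```

>>> jog_arm --increments '[{"dx": -6,"dy": 4,"dz": -6,"rx": 0,"ry": 0,"rz": 0},{"dx": 10,"dy": 3,"dz": -16,"rx": 0,"ry": 0,"rz": 0},{"dx": 14,"dy": 0,"dz": -20,"rx": 0,"ry": 0,"rz": 0},{"dx": 13,"dy": 0,"dz": -18,"rx": 0,"ry": 0,"rz": 0},{"dx": 0,"dy": 0,"dz": 0,"rx": 0,"ry": 0,"rz": 0}]' --grip 0.1

```text
time: 9.68
position: [441.4, -155.8, 75.3]
eef_rot: [0.211, 0.654, 0.689, 0.23]
contact_force: [-0.6, -0.5, -0.6]
finger_gap: 0.454
```

```bash
python3 - <<'E'
from h import *
s,M=st(); p=s["position"]
H=np.array([411,-154,107]); print("move",(H+47*M[:,2]-p).round(1))
snap("side","s4")
cv2.imwrite("pics/s4c.png",cv2.resize(cv2.imread("pics/s4.png")[100:220,360:504],(720,600)))
E
```

```text
t 9.68 pos [ 441.4 -155.8   75.3] x [-0.056  0.998  0.01 ] y [0.804 0.039 0.594] z [ 0.592  0.042 -0.805] q [ 0.84  0.03 -0.21  2.45 -1.21  0.41  1.76] F [-0.6 -0.5 -0.6] gap 0.454
move [-2.5  3.7 -6.1]
```

View pics/s4c.png

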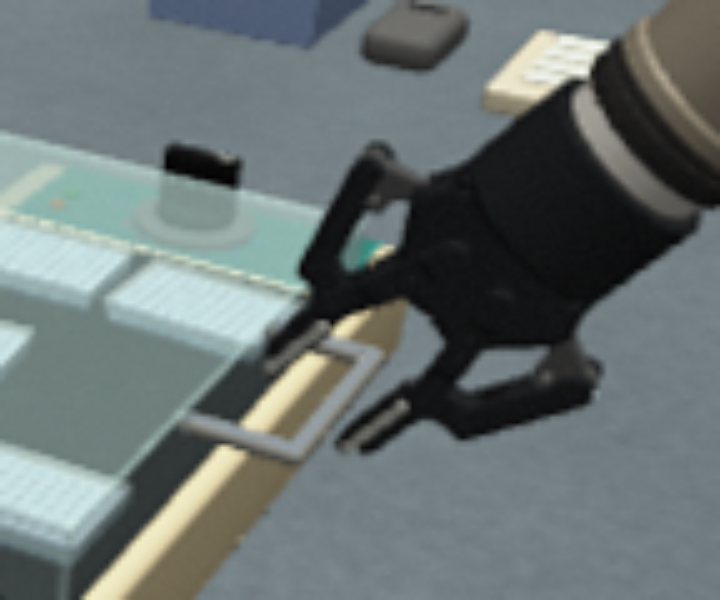

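>>> jog_arm --increments '[{"dx": 0,"dy": 3,"dz": -6,"rx": 0,"ry": 0,"rz": 0},{"dx": 0,"dy": 0,"dz": 0,"rx": 0,"ry": 0,"rz": 0},{"dx": 5,"dy": 0,"dz": 26,"rx": 0,"ry": 0,"rz": 0},{"dx": 7,"dy": 0,"dz": 25,"rx": 0,"ry": 0,"rz": 0},{"dx": 10,"dy": 0,"dz": 24,"rx": 0,"ry": 0,"rz": 0}]' --grip 0.6

```text
time: 10.35
position: [453.1, -153.0, 142.2]
eef_rot: [0.207, 0.657, 0.688, 0.226]
contact_force: [-1.9, -0.2, -4.1]
finger_gap: 0.199
```

```bash
cat >> h.py <<'E'
def arc():
    s,M=st(); g=s["position"]-47*M[:,2]-[671,0,72]
    th=np.arctan2(g[2],-g[0])-np.arctan2(35,260); print("theta_cmd",th.round(3),"radius",np.hypot(g[0],g[2]).round(1),"(262.3)")
E
python3 - <<'E'
from h import *
arc()
im,d=snap("side","s5"); P=cloud("side",d)
E
```

```text
t 10.35 pos [ 453.1 -153.   142.2] x [-0.05   0.999  0.012] y [0.812 0.034 0.583] z [ 0.582  0.039 -0.812] q [ 0.83 -0.1  -0.23  2.33 -0.82  0.55  1.29] F [-1.9 -0.2 -4.1] gap 0.199
theta_cmd 0.283 radius 268.1 (262.3)
```

View pics/s5.png

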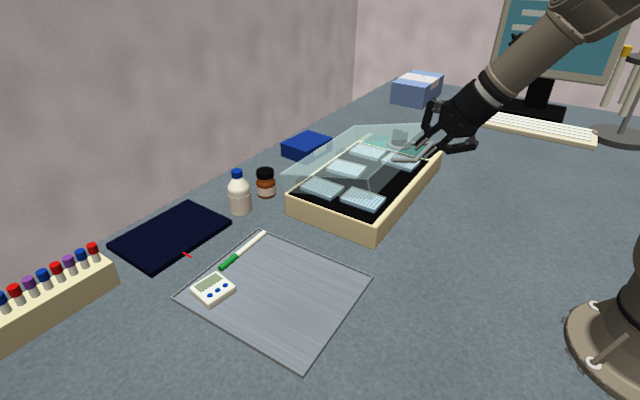

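>>> jog_arm --increments '[{"dx": 14,"dy": 0,"dz": 23,"rx": 0,"ry": 0,"rz": 0},{"dx": 15,"dy": 0,"dz": 22,"rx": 0,"ry": 0,"rz": 0},{"dx": 17,"dy": 0,"dz": 20,"rx": 0,"ry": 0,"rz": 0},{"dx": 19,"dy": 0,"dz": 18,"rx": 0,"ry": 0,"rz": 0},{"dx": 21,"dy": 0,"dz": 16,"rx": 0,"ry": 0,"rz": 0}]' --grip 0.6

```text
time: 11.02
position: [526.0, -152.5, 237.0]
eef_rot: [0.198, 0.661, 0.69, 0.219]
contact_force: [-5.2, -1.0, 0.2]
finger_gap: 0.197
```

```bash
python3 -c "
from h import *
arc()"
```

```text
t 11.03 pos [ 526.  -152.5  237. ] x [-0.049  0.999  0.016] y [0.826 0.031 0.563] z [ 0.562  0.041 -0.826] q [ 0.84 -0.08 -0.35  2.03 -0.51  0.72  0.83] F [-5.2 -1.   0.2] gap 0.197
theta_cmd 0.738 radius 266.3 (262.3)
```

>>> jog_arm --increments '[{"dx": 21,"dy": 0,"dz": 15,"rx": 0,"ry": 0,"rz": 0},{"dx": 22,"dy": 0,"dz": 12,"rx": 0,"ry": 0,"rz": 0},{"dx": 24,"dy": 0,"dz": 10,"rx": 0,"ry": 0,"rz": 0},{"dx": 25,"dy": 0,"dz": 8,"rx": 0,"ry": 0,"rz": 0},{"dx": 25,"dy": 0,"dz": 5,"rx": 0,"ry": 0,"rz": 0}]' --grip 0.6

```text
time: 11.65
position: [634.0, -154.1, 284.3]
eef_rot: [0.191, 0.664, 0.691, 0.211]
contact_force: [-3.1, 0.5, 0.5]
finger_gap: 0.199
```

```bash
python3 -c "
from h import *
arc()"
```

```text
t 11.65 pos [ 634.  -154.1  284.3] x [-0.045  0.999  0.016] y [0.838 0.029 0.545] z [ 0.544  0.038 -0.838] q [ 0.74  0.12 -0.44  1.71 -0.22  0.79  0.48] F [-3.1  0.5  0.5] gap 0.199
theta_cmd 1.193 radius 259.4 (262.3)
```

>>> jog_arm --increments '[{"dx": 26,"dy": 0,"dz": 6,"rx": 0,"ry": 0,"rz": 0},{"dx": 26,"dy": 0,"dz": 3,"rx": 0,"ry": 0,"rz": 0},{"dx": 26,"dy": 0,"dz": 0,"rx": 0,"ry": 0,"rz": 0},{"dx": 18,"dy": 0,"dz": 0,"rx": 0,"ry": 0,"rz": 0},{"dx": 0,"dy": 0,"dz": 0,"rx": 0,"ry": 0,"rz": 0}]' --grip 0.6

```text
time: 12.28
position: [725.3, -154.9, 291.0]
eef_rot: [0.185, 0.666, 0.692, 0.206]
contact_force: [-0.6, -1.0, -0.1]
finger_gap: 0.199
```

```bash
python3 - <<'E'
from h import *
arc()
im,d=snap("side","s6"); P=cloud("side",d).reshape(-1,3); 
# cover edge: look at points behind hinge above z 150
s=P[(P[:,2]>140)&(P[:,2]<300)&(P[:,0]>600)&(P[:,0]<760)&(P[:,1]>-330)&(P[:,1]<20)]
print(len(s)); 
for z in range(140,300,20):
    q=s[(s[:,2]>=z)&(s[:,2]<z+20)]; print(z,len(q),np.percentile(q[:,0],[5,50,95]).round(0) if len(q) else 0)
E
```

```text
t 12.28 pos [ 725.3 -154.9  291. ] x [-0.043  0.999  0.018] y [0.846 0.027 0.532] z [ 0.531  0.038 -0.846] q [ 0.6   0.31 -0.42  1.46 -0.05  0.85  0.3 ] F [-0.6 -1.  -0.1] gap 0.199
theta_cmd 1.55 radius 260.4 (262.3)
5889
140 681 [677. 712. 714.]
160 713 [676. 712. 714.]
180 724 [675. 711. 713.]
200 770 [674. 711. 712.]
220 788 [674. 710. 712.]
240 827 [673. 709. 711.]
260 316 [669. 691. 710.]
280 1070 [667. 687. 709.]
```

View pics/s6.png

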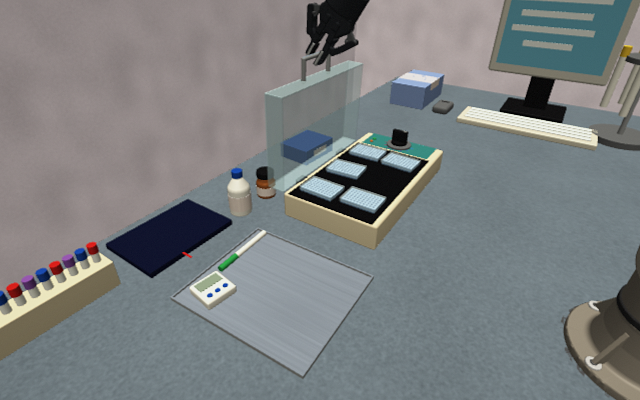

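>>> jog_arm --increments '[{"dx": 8,"dy": 0,"dz": 0,"rx": 0,"ry": 0,"rz": 0},{"dx": -4,"dy": 0,"dz": 0,"rx": 0,"ry": 0,"rz": 0}]' --grip 0.1

```text
time: 12.58
position: [728.6, -156.1, 292.9]
eef_rot: [0.187, 0.667, 0.692, 0.206]
contact_force: [0.4, 0.4, -0.2]
finger_gap: 0.447
```

>>> jog_arm --increments '[{"dx": 0,"dy": 0,"dz": 0,"rx": 0,"ry": 0,"rz": 0},{"dx": -16,"dy": 0,"dz": 25,"rx": 0,"ry": 0,"rz": 0},{"dx": -20,"dy": 0,"dz": 32,"rx": 0,"ry": 0,"rz": 0},{"dx": -30,"dy": 0,"dz": 30,"rx": 0,"ry": 0,"rz": 0},{"dx": -55,"dy": 0,"dz": 0,"rx": 0,"ry": 8,"rz": 0},{"dx": -55,"dy": 0,"dz": 0,"rx": 0,"ry": 8,"rz": 0},{"dx": -40,"dy": 0,"dz": 0,"rx": 0,"ry": 8,"rz": 0},{"dx": -30,"dy": 0,"dz": 0,"rx": 0,"ry": 8,"rz": 0}]' --grip 0.1

```text
time: 13.58
position: [470.9, -157.4, 385.5]
eef_rot: [-0.013, 0.699, 0.715, 0.007]
contact_force: [0.1, 0.3, -1.0]
finger_gap: 0.449
```

>>> jog_arm --increments '[{"dx": 0,"dy": 20,"dz": -20,"rx": 0,"ry": 0,"rz": 10},{"dx": 0,"dy": 20,"dz": -20,"rx": 0,"ry": 0,"rz": 10},{"dx": 0,"dy": 20,"dz": -20,"rx": 0,"ry": 0,"rz": 10},{"dx": 0,"dy": 20,"dz": -20,"rx": 0,"ry": 0,"rz": 10},{"dx": 0,"dy": 20,"dz": -20,"rx": 0,"ry": 0,"rz": 10},{"dx": 0,"dy": 20,"dz": -20,"rx": 0,"ry": 0,"rz": 10},{"dx": 0,"dy": 0,"dz": 0,"rx": 0,"ry": 0,"rz": 10},{"dx": 0,"dy": 0,"dz": 0,"rx": 0,"ry": 0,"rz": 10},{"dx": 0,"dy": 0,"dz": 0,"rx": 0,"ry": 0,"rz": 7},{"dx": 0,"dy": 0,"dz": 0,"rx": 0,"ry": 0,"rz": 0}]' --grip -0.65

```text
time: 14.82
position: [470.7, -33.8, 264.2]
eef_rot: [-0.011, -0.009, 1.0, -0.002]
contact_force: [-0.1, 0.4, 0.5]
finger_gap: 0.828
```

```bash
cat >> h.py <<'E'
def trays(name=None,z=83,box=(430,690,-340,330),hz=None):
    im,d=snap("top",name); P=cloud("top",d); hsv=cv2.cvtColor(im,cv2.COLOR_RGB2HSV)
    m=(hsv[...,2]>150)&(hsv[...,1]<60)&(P[...,0]>box[0])&(P[...,0]<box[1])&(P[...,1]>box[2])&(P[...,1]<box[3])
    cs,_=cv2.findContours(m.astype(np.uint8),cv2.RETR_EXTERNAL,cv2.CHAIN_APPROX_NONE)
    for c in cs:
        if cv2.contourArea(c)<350: continue
        mk=np.zeros(d.shape,np.uint8); cv2.drawContours(mk,[c],-1,1,-1); zz=np.median(P[...,2][cv2.erode(mk,np.ones((3,3)))>0])
        w=ray("top",c[:,0],z)[:,:2].astype(np.float32); r=cv2.minAreaRect(w); e=r[1]; a=r[2]
        a=a if e[0]>e[1] else a-90
        print("tray c",np.round(r[0],1),"size",np.round(e,1),"yaw",round(a,1),"z",zz.round(1),"px",c[:,0].mean(0).round())
    return im,d,P
def tilt():
    s,M=st(); rv=R.from_matrix(np.c_[[-1,0,0],[0,1,0],[0,0,-1]]@M.T).as_rotvec(degrees=True); print("rotvec to yaw180 down",rv.round(1))
E
python3 -c "
from h import *
tilt(); trays('t7')"
```

```text
t 14.82 pos [470.7 -33.8 264.2] x [-1.    -0.017  0.022] y [-0.017  1.    -0.003] z [-0.022 -0.004 -1.   ] q [ 0.61  0.19 -0.69  1.55  0.13  1.46  1.51] F [-0.1  0.4  0.5] gap 0.828
rotvec to yaw180 down [ 0.2 -1.3 -1. ]
tray c [ 511.1 -258.7] size [53.5 79.9] yaw -1.2 z 81.6 px [412. 233.]
tray c [488.8  45.3] size [131.4  34.4] yaw 4.4 z 702.3 px [294. 239.]
tray c [ 605.6 -264.3] size [54.  77.3] yaw -0.3 z 81.5 px [412. 197.]
tray c [624.2 250. ] size [54.4 54.9] yaw -8.6 z 20.4 px [217. 191.]
tray c [ 568. -164.] size [239.8 341.9] yaw -89.9 z 70.9 px [387. 197.]
```

>>> jog_arm --increments '[{"dx": 39,"dy": -17,"dz": -50,"rx": 0,"ry": -1.3,"rz": -1},{"dx": 0,"dy": 0,"dz": -55,"rx": 0,"ry": 0,"rz": 0},{"dx": 0,"dy": 0,"dz": -55,"rx": 0,"ry": 0,"rz": 0},{"dx": 0,"dy": 0,"dz": -40,"rx": 0,"ry": 0,"rz": 0},{"dx": 0,"dy": 0,"dz": 0,"rx": 0,"ry": 0,"rz": 0}]' --grip -0.65

```text
time: 15.5
position: [510.8, -52.6, 63.9]
eef_rot: [0.005, 0.007, 1.0, -0.003]
contact_force: [-0.9, -1.1, 0.2]
finger_gap: 0.82
```

```bash
python3 - <<'E'
from h import *
tilt()
im,d=snap("side"); u,v=proj("side",[510,-51,95])[0].astype(int); print(u,v)
cv2.imwrite("pics/t8.png",cv2.resize(im[v-60:v+40,u-60:u+60],(720,600),interpolation=cv2.INTER_CUBIC)[:,:,::-1])
E
```

```text
t 15.5 pos [510.8 -52.6  63.9] x [-1.     0.015 -0.01 ] y [ 0.015  1.    -0.006] z [ 0.01  -0.006 -1.   ] q [ 0.55  0.42 -0.62  1.8   0.29  1.    1.37] F [-0.9 -1.1  0.2] gap 0.82
rotvec to yaw180 down [0.3 0.6 0.9]
363 192
```

View pics/t8.png

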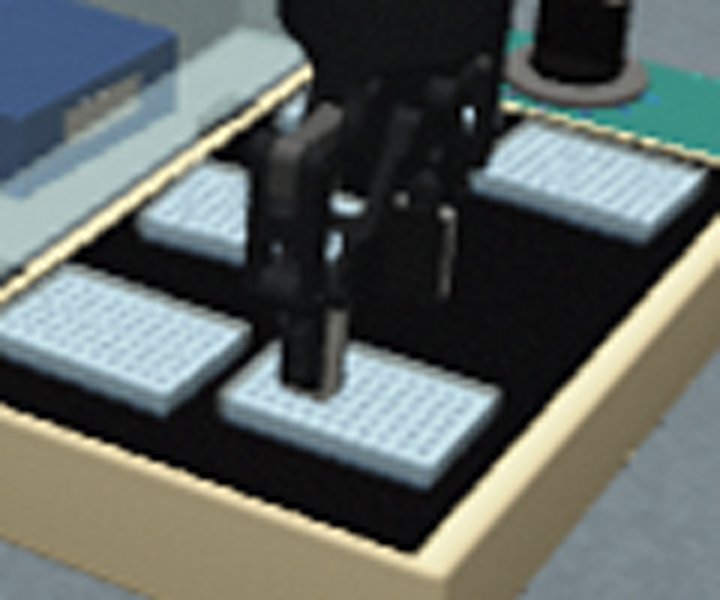

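```bash
python3 - <<'E'
from h import *
for z in (85,95,100,105,110): print(z,proj("side",[511,-20,z]).round(1))
E
```

```text
85 [[355.4 203.5]]
95 [[355.8 199.4]]
100 [[355.9 197.4]]
105 [[356.1 195.3]]
110 [[356.2 193.2]]
```

>>> jog_arm --increments '[{"dx": 0,"dy": 1,"dz": -14,"rx": 0,"ry": 0.6,"rz": 0.9},{"dx": 0,"dy": 0,"dz": -10,"rx": 0,"ry": 0,"rz": 0},{"dx": 0,"dy": 0,"dz": 0,"rx": 0,"ry": 0,"rz": 0}]' --grip -0.65

```text
time: 15.92
position: [517.5, -51.7, 45.3]
eef_rot: [0.006, -0.0, 1.0, -0.004]
contact_force: [-0.1, -0.3, -0.3]
finger_gap: 0.827
```

>>> jog_arm --increments '[{"dx": 0,"dy": 0,"dz": 0,"rx": 0,"ry": 0,"rz": 0},{"dx": 0,"dy": 0,"dz": 0,"rx": 0,"ry": 0,"rz": 0},{"dx": 0,"dy": 0,"dz": 0,"rx": 0,"ry": 0,"rz": 0}]' --grip 1.0

```text
time: 16.3
position: [519.1, -51.7, 47.5]
eef_rot: [0.008, 0.0, 1.0, -0.004]
contact_force: [-0.4, -0.5, -0.6]
finger_gap: 0.626
```

>>> jog_arm --increments '[{"dx": 0,"dy": 0,"dz": 0,"rx": 0,"ry": 0,"rz": 0},{"dx": 0,"dy": 0,"dz": 0,"rx": 0,"ry": 0,"rz": 0},{"dx": -9,"dy": 0,"dz": -5,"rx": 0,"ry": -0.5,"rz": 0},{"dx": 0,"dy": 0,"dz": -4,"rx": 0,"ry": 0,"rz": 0}]' --grip -0.65

```text
time: 16.8
position: [510.4, -51.8, 38.6]
eef_rot: [0.013, 0.0, 1.0, -0.004]
contact_force: [-0.7, -0.4, -0.2]
finger_gap: 0.819
```

```bash
python3 -c "
from h import *
tilt()"
```

```text
t 16.8 pos [510.4 -51.8  38.6] x [-1.     0.    -0.026] y [ 0.     1.    -0.008] z [ 0.026 -0.008 -1.   ] q [ 0.54  0.44 -0.61  1.84  0.32  0.93  1.35] F [-0.7 -0.4 -0.2] gap 0.819
rotvec to yaw180 down [0.5 1.5 0. ]
```

>>> jog_arm --increments '[{"dx": 0,"dy": 0,"dz": -1,"rx": 0.3,"ry": 1.5,"rz": 0},{"dx": 0,"dy": 0,"dz": 0,"rx": 0,"ry": 0,"rz": 0}]' --grip -0.65

```text
time: 17.05
position: [511.3, -51.9, 37.4]
eef_rot: [-0.001, 0.0, 1.0, -0.001]
contact_force: [0.5, 0.0, 1.0]
finger_gap: 0.827
```

>>> jog_arm --increments '[{"dx": 0,"dy": 0,"dz": 0,"rx": 0,"ry": 0,"rz": 0},{"dx": 0,"dy": 0,"dz": 0,"rx": 0,"ry": 0,"rz": 0},{"dx": 0,"dy": 0,"dz": 0,"rx": 0,"ry": 0,"rz": 0}]' --grip 1.0

```text
time: 17.42
position: [512.4, -51.7, 38.2]
eef_rot: [-0.0, 0.0, 1.0, -0.001]
contact_force: [0.4, 0.9, -1.2]
finger_gap: 0.657
```

```bash
python3 -c "
from h import *
tilt()"
```

```text
t 17.43 pos [512.4 -51.7  38.2] x [-1.  0.  0.] y [ 0.     1.    -0.002] z [-0.    -0.002 -1.   ] q [ 0.53  0.47 -0.61  1.81  0.32  0.97  1.36] F [ 0.4  0.9 -1.2] gap 0.657
rotvec to yaw180 down [ 0.1 -0.   0. ]
```

>>> jog_arm --increments '[{"dx": 0,"dy": 0,"dz": 25,"rx": 0,"ry": 0,"rz": 0},{"dx": 0,"dy": 0,"dz": 40,"rx": 0,"ry": 0,"rz": 0},{"dx": -5,"dy": 40,"dz": 0,"rx": 0,"ry": 0,"rz": 0},{"dx": -5,"dy": 40,"dz": 0,"rx": 0,"ry": 0,"rz": 0},{"dx": -5,"dy": 40,"dz": 0,"rx": 0,"ry": 0,"rz": 0},{"dx": -5,"dy": 40,"dz": 0,"rx": 0,"ry": 0,"rz": 0},{"dx": -5,"dy": 40,"dz": 0,"rx": 0,"ry": 0,"rz": 0},{"dx": -5,"dy": 36,"dz": 0,"rx": 0,"ry": 0,"rz": 0},{"dx": 0,"dy": 0,"dz": 0,"rx": 0,"ry": 0,"rz": 0}]' --grip 1.0

```text
time: 18.55
position: [478.8, 189.8, 104.3]
eef_rot: [-0.001, 0.002, 1.0, -0.001]
contact_force: [-0.7, 0.2, -0.0]
finger_gap: 0.659
```

```bash
python3 -c "
from h import *
tilt();snap('side','a9')
cv2.imwrite('pics/a9c.png',cv2.imread('pics/a9.png')[100:390,100:520])"
```

```text
t 18.55 pos [478.8 189.8 104.3] x [-1.     0.004  0.001] y [ 0.004  1.    -0.002] z [-0.001 -0.002 -1.   ] q [ 0.14  0.41 -0.72  1.73  0.29  1.12  0.9 ] F [-0.7  0.2 -0. ] gap 0.659
rotvec to yaw180 down [ 0.1 -0.1  0.3]
```

View pics/a9c.png

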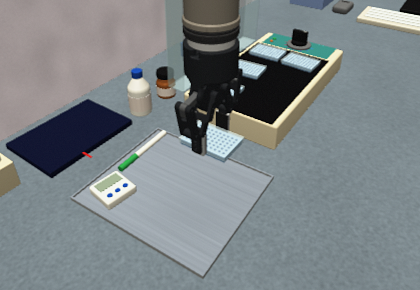

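>>> jog_arm --increments '[{"dx": 0,"dy": 0,"dz": -45,"rx": 0,"ry": 0,"rz": 0},{"dx": 0,"dy": 0,"dz": -45,"rx": 0,"ry": 0,"rz": 0},{"dx": 0,"dy": 0,"dz": -30,"rx": 0,"ry": 0,"rz": 0},{"dx": 0,"dy": 0,"dz": 0,"rx": 0,"ry": 0,"rz": 0}]' --grip 1.0

```text
time: 19.1
position: [482.5, 179.6, -18.9]
eef_rot: [0.001, 0.008, 1.0, -0.005]
contact_force: [0.5, 0.2, -0.2]
finger_gap: 0.664
```

```bash
python3 -c "
from h import *
tilt()"
```

```text
t 19.1 pos [482.5 179.6 -18.9] x [-1.     0.017 -0.002] y [ 0.017  1.    -0.009] z [ 0.002 -0.009 -1.   ] q [ 0.07  0.56 -0.62  1.85  0.43  0.87  0.79] F [ 0.5  0.2 -0.2] gap 0.664
rotvec to yaw180 down [0.5 0.1 1. ]
```

>>> jog_arm --increments '[{"dx": 0,"dy": 0,"dz": -6,"rx": 0.3,"ry": 0,"rz": 1},{"dx": 0,"dy": 0,"dz": -3,"rx": 0,"ry": 0,"rz": 0}]' --grip 1.0

```text
time: 19.35
position: [485.1, 178.7, -26.2]
eef_rot: [0.003, 0.0, 1.0, -0.002]
contact_force: [0.1, -0.1, 0.4]
finger_gap: 0.659
```

```bash
python3 -c "
from h import *
tilt()"
```

```text
t 19.35 pos [485.1 178.7 -26.2] x [-1.     0.001 -0.006] y [ 0.001  1.    -0.003] z [ 0.006 -0.003 -1.   ] q [ 0.08  0.57 -0.62  1.86  0.45  0.85  0.8 ] F [ 0.1 -0.1  0.4] gap 0.659
rotvec to yaw180 down [0.2 0.4 0. ]
```

>>> jog_arm --increments '[{"dx": 0,"dy": 0,"dz": -2.5,"rx": 0,"ry": 0.4,"rz": 0},{"dx": 0,"dy": 0,"dz": 0,"rx": 0,"ry": 0,"rz": 0}]' --grip 1.0

```text
time: 19.6
position: [486.6, 179.0, -27.3]
eef_rot: [0.001, 0.001, 1.0, -0.001]
contact_force: [0.9, 0.3, -0.4]
finger_gap: 0.658
```

>>> jog_arm --increments '[{"dx": 0,"dy": 0,"dz": 0,"rx": 0,"ry": 0,"rz": 0},{"dx": 0,"dy": 0,"dz": 0,"rx": 0,"ry": 0,"rz": 0},{"dx": 0,"dy": 0,"dz": 0,"rx": 0,"ry": 0,"rz": 0},{"dx": 0,"dy": 0,"dz": 40,"rx": 0,"ry": 0,"rz": 0},{"dx": 0,"dy": 0,"dz": 50,"rx": 0,"ry": 0,"rz": 0},{"dx": 0,"dy": 0,"dz": 50,"rx": 0,"ry": 0,"rz": 0},{"dx": 0,"dy": -50,"dz": 30,"rx": 0,"ry": 0,"rz": 0},{"dx": 0,"dy": -50,"dz": 0,"rx": 0,"ry": 0,"rz": 0},{"dx": 10,"dy": -50,"dz": 0,"rx": 0,"ry": 0,"rz": 0},{"dx": 10,"dy": -50,"dz": 0,"rx": 0,"ry": 0,"rz": 0},{"dx": 10,"dy": -50,"dz": 0,"rx": 0,"ry": 0,"rz": 0}]' --grip -0.65

```text
time: 20.98
position: [515.6, -70.6, 150.9]
eef_rot: [0.004, -0.008, 1.0, -0.001]
contact_force: [0.3, 0.2, -0.1]
finger_gap: 0.824
```

```bash
cat > m.py <<'E'
from h import *
import sys
tilt()
def meas(zt,box,name=None,thr=165):
    im,d=snap("top",name); P=cloud("top",d); hsv=cv2.cvtColor(im,cv2.COLOR_RGB2HSV)
    m=(hsv[...,2]>thr)&(hsv[...,1]<60)&(hsv[...,0]>85)&(P[...,2]<150)&(P[...,0]>box[0])&(P[...,0]<box[1])&(P[...,1]>box[2])&(P[...,1]<box[3])
    cs,_=cv2.findContours(m.astype(np.uint8),cv2.RETR_EXTERNAL,cv2.CHAIN_APPROX_NONE)
    for c in cs:
        if cv2.contourArea(c)<300: continue
        w=ray("top",c[:,0],zt)[:,:2].astype(np.float32); r=cv2.minAreaRect(w); e=r[1]; a=r[2] if e[0]>e[1] else r[2]-90
        mk=np.zeros(d.shape,np.uint8); cv2.drawContours(mk,[c],-1,1,-1)
        print("tray",np.round(r[0],1),np.round(e,1),"yaw",round(a,1),"z",np.median(P[...,2][mk>0]).round(1))
n=int(sys.argv[1])
print("plate"); meas(83,(450,655,-330,10))
print("stack"); meas(3+13*n,(425,545,100,300))
E
python3 m.py 1
```

```text
t 20.98 pos [515.6 -70.6 150.9] x [-1.    -0.016 -0.008] y [-0.016  1.    -0.001] z [ 0.008 -0.001 -1.   ] q [ 0.61  0.35 -0.65  1.66  0.22  1.2   1.49] F [ 0.3  0.2 -0.1] gap 0.824
rotvec to yaw180 down [ 0.1  0.5 -0.9]
plate
tray [ 510.7 -258.4] [51.6 79. ] yaw -3.1 z 81.4
tray [ 605.6 -264.3] [54.  77.3] yaw -0.3 z 81.7
stack
tray [485.7 181.5] [55.4 79.4] yaw -0.3 z 15.0
```

>>> jog_arm --increments '[{"dx": 45,"dy": 14,"dz": 0,"rx": 0,"ry": 0.5,"rz": -0.9},{"dx": 45,"dy": 14,"dz": 0,"rx": 0,"ry": 0,"rz": 0},{"dx": 0,"dy": 0,"dz": -30,"rx": 0,"ry": 0,"rz": 0},{"dx": 0,"dy": 0,"dz": -30,"rx": 0,"ry": 0,"rz": 0},{"dx": 0,"dy": 0,"dz": -20,"rx": 0,"ry": 0,"rz": 0},{"dx": 0,"dy": 0,"dz": 0,"rx": 0,"ry": 0,"rz": 0}]' --grip -0.65

```text
time: 21.82
position: [605.9, -48.3, 65.8]
eef_rot: [-0.003, 0.008, 1.0, -0.003]
contact_force: [-0.8, 0.2, 0.5]
finger_gap: 0.827
```

```bash
python3 -c "
from h import *
tilt()"
```

```text
t 21.82 pos [605.9 -48.3  65.8] x [-1.     0.016  0.006] y [ 0.016  1.    -0.005] z [-0.006 -0.005 -1.   ] q [ 0.44  0.61 -0.59  1.51  0.36  1.14  1.33] F [-0.8  0.2  0.5] gap 0.827
rotvec to yaw180 down [ 0.3 -0.4  0.9]
```

>>> jog_arm --increments '[{"dx": 0,"dy": 7,"dz": -12,"rx": 0,"ry": -0.4,"rz": 0.9},{"dx": 0,"dy": 0,"dz": -10,"rx": 0,"ry": 0,"rz": 0},{"dx": 0,"dy": 0,"dz": -4,"rx": 0,"ry": 0,"rz": 0},{"dx": 0,"dy": 0,"dz": 0,"rx": 0,"ry": 0,"rz": 0}]' --grip -0.65

```text
time: 22.32
position: [607.4, -39.8, 40.6]
eef_rot: [0.003, -0.001, 1.0, -0.003]
contact_force: [-0.0, 0.7, -0.3]
finger_gap: 0.824
```

```bash
python3 -c "
from h import *
tilt()"
```

```text
t 22.32 pos [607.4 -39.8  40.6] x [-1.    -0.002 -0.005] y [-0.002  1.    -0.005] z [ 0.005 -0.005 -1.   ] q [ 0.42  0.63 -0.59  1.54  0.38  1.08  1.32] F [-0.   0.7 -0.3] gap 0.824
rotvec to yaw180 down [ 0.3  0.3 -0.1]
```

>>> jog_arm --increments '[{"dx": 0,"dy": -2,"dz": -2.5,"rx": 0,"ry": 0.3,"rz": 0},{"dx": 0,"dy": 0,"dz": 0,"rx": 0,"ry": 0,"rz": 0}]' --grip -0.65

```text
time: 22.58
position: [608.1, -42.4, 38.7]
eef_rot: [0.001, -0.0, 1.0, -0.003]
contact_force: [0.0, 0.0, 0.5]
finger_gap: 0.822
```

>>> jog_arm --increments '[{"dx": 0,"dy": 0,"dz": 0,"rx": 0,"ry": 0,"rz": 0},{"dx": 0,"dy": 0,"dz": 0,"rx": 0,"ry": 0,"rz": 0},{"dx": 0,"dy": 0,"dz": 0,"rx": 0,"ry": 0,"rz": 0}]' --grip 1.0

```text
time: 22.95
position: [608.9, -42.5, 39.9]
eef_rot: [0.001, -0.0, 1.0, -0.003]
contact_force: [-0.3, 0.1, 0.1]
finger_gap: 0.661
```

```bash
python3 -c "
from h import *
tilt()"
```

```text
t 22.95 pos [608.9 -42.5  39.9] x [-1.    -0.    -0.003] y [-0.     1.    -0.005] z [ 0.003 -0.005 -1.   ] q [ 0.43  0.63 -0.59  1.54  0.39  1.08  1.32] F [-0.3  0.1  0.1] gap 0.661
rotvec to yaw180 down [ 0.3  0.2 -0. ]
```

>>> jog_arm --increments '[{"dx": 0,"dy": 0,"dz": 20,"rx": 0,"ry": 0,"rz": 0},{"dx": 0,"dy": 0,"dz": 40,"rx": 0,"ry": 0,"rz": 0},{"dx": -20,"dy": 37,"dz": 0,"rx": 0,"ry": 0,"rz": 0},{"dx": -20,"dy": 37,"dz": 0,"rx": 0,"ry": 0,"rz": 0},{"dx": -20,"dy": 37,"dz": 0,"rx": 0,"ry": 0,"rz": 0},{"dx": -20,"dy": 37,"dz": 0,"rx": 0,"ry": 0,"rz": 0},{"dx": -20,"dy": 37,"dz": 0,"rx": 0,"ry": 0,"rz": 0},{"dx": -20,"dy": 37,"dz": 0,"rx": 0,"ry": 0,"rz": 0},{"dx": 0,"dy": 0,"dz": -20,"rx": 0,"ry": 0,"rz": 0},{"dx": 0,"dy": 0,"dz": -25,"rx": 0,"ry": 0,"rz": 0},{"dx": 0,"dy": 0,"dz": -25,"rx": 0,"ry": 0,"rz": 0},{"dx": 0,"dy": 0,"dz": -10,"rx": 0,"ry": 0,"rz": 0}]' --grip 1.0

```text
time: 24.45
position: [483.1, 186.3, 19.5]
eef_rot: [0.003, -0.001, 1.0, -0.002]
contact_force: [1.2, 0.1, 0.3]
finger_gap: 0.657
```

```bash
python3 -c "
from h import *
tilt()"
```

```text
t 24.45 pos [483.1 186.3  19.5] x [-1.    -0.001 -0.006] y [-0.001  1.    -0.004] z [ 0.006 -0.004 -1.   ] q [ 0.09  0.51 -0.65  1.82  0.39  0.94  0.84] F [1.2 0.1 0.3] gap 0.657
rotvec to yaw180 down [ 0.2  0.3 -0.1]
```

>>> jog_arm --increments '[{"dx": 3,"dy": -6,"dz": -10,"rx": 0,"ry": 0.3,"rz": 0},{"dx": 0,"dy": 0,"dz": -10,"rx": 0,"ry": 0,"rz": 0},{"dx": 0,"dy": 0,"dz": -6,"rx": 0,"ry": 0,"rz": 0},{"dx": 0,"dy": 0,"dz": 0,"rx": 0,"ry": 0,"rz": 0}]' --grip 1.0

```text
time: 24.95
position: [487.6, 179.6, -7.3]
eef_rot: [0.001, 0.0, 1.0, -0.002]
contact_force: [-0.1, -1.0, 0.2]
finger_gap: 0.655
```

```bash
python3 -c "
from h import *
tilt()"
```

```text
t 24.95 pos [487.6 179.6  -7.3] x [-1.     0.    -0.001] y [ 0.     1.    -0.004] z [ 0.001 -0.004 -1.   ] q [ 0.08  0.55 -0.63  1.83  0.41  0.89  0.83] F [-0.1 -1.   0.2] gap 0.655
rotvec to yaw180 down [0.2 0.1 0. ]
```

Excellent alignment; lower 6 and release.

>>> jog_arm --increments '[{"dx": 0,"dy": -0.5,"dz": -4,"rx": 0,"ry": 0,"rz": 0},{"dx": 0,"dy": 0,"dz": -1,"rx": 0,"ry": 0,"rz": 0}]' --grip 1.0

```text
time: 25.2
position: [488.2, 179.5, -11.9]
eef_rot: [0.001, 0.0, 1.0, -0.002]
contact_force: [0.1, 0.2, -0.3]
finger_gap: 0.66
```

```bash
python3 -c "
from h import *
tilt()"
```

```text
t 25.2 pos [488.2 179.5 -11.9] x [-1.     0.    -0.003] y [ 0.     1.    -0.003] z [ 0.003 -0.003 -1.   ] q [ 0.08  0.56 -0.63  1.84  0.42  0.88  0.82] F [ 0.1  0.2 -0.3] gap 0.66
rotvec to yaw180 down [0.2 0.2 0. ]
```

>>> jog_arm --increments '[{"dx": -1,"dy": -0.5,"dz": -1.5,"rx": 0,"ry": 0,"rz": 0},{"dx": 0,"dy": 0,"dz": -0.5,"rx": 0,"ry": 0,"rz": 0}]' --grip 1.0

```text
time: 25.45
position: [487.3, 179.2, -13.7]
eef_rot: [0.002, -0.0, 1.0, -0.001]
contact_force: [-0.6, 0.1, -0.5]
finger_gap: 0.659
```

>>> jog_arm --increments '[{"dx": 0,"dy": 0,"dz": 0,"rx": 0,"ry": 0,"rz": 0},{"dx": 0,"dy": 0,"dz": 0,"rx": 0,"ry": 0,"rz": 0},{"dx": 0,"dy": 0,"dz": 0,"rx": 0,"ry": 0,"rz": 0},{"dx": 0,"dy": 0,"dz": 40,"rx": 0,"ry": 0,"rz": 0},{"dx": 0,"dy": 0,"dz": 50,"rx": 0,"ry": 0,"rz": 0},{"dx": 0,"dy": 0,"dz": 50,"rx": 0,"ry": 0,"rz": 0},{"dx": 0,"dy": -50,"dz": 10,"rx": 0,"ry": 0,"rz": 0},{"dx": -20,"dy": -50,"dz": 0,"rx": 0,"ry": 0,"rz": 0},{"dx": -20,"dy": -50,"dz": 0,"rx": 0,"ry": 0,"rz": 0},{"dx": -20,"dy": -50,"dz": 0,"rx": 0,"ry": 0,"rz": 0}]' --grip -0.65

```text
time: 26.7
position: [426.8, -20.3, 142.6]
eef_rot: [0.005, -0.006, 1.0, 0.0]
contact_force: [0.9, -1.4, -0.5]
finger_gap: 0.825
```

```bash
python3 m.py 2
```

```text
t 26.7 pos [426.8 -20.3 142.6] x [-1.    -0.012 -0.01 ] y [-0.012  1.     0.   ] z [ 0.01  0.   -1.  ] q [ 0.63  0.15 -0.68  1.9   0.1   1.12  1.49] F [ 0.9 -1.4 -0.5] gap 0.825
rotvec to yaw180 down [-0.   0.5 -0.7]
plate
tray [ 510.7 -258.4] [51.7 79.1] yaw -3.1 z 81.5
tray [ 605.6 -264.3] [54.  77.3] yaw -0.3 z 81.6
tray [ 606.1 -151.5] [79.6 54. ] yaw 4.5 z 81.7
stack
tray [485.1 181.1] [56.  78.4] yaw -0.3 z 27.9
```

>>> jog_arm --increments '[{"dx": 45,"dy": -32,"dz": 0,"rx": 0,"ry": 0.5,"rz": 3.8},{"dx": 45,"dy": -32,"dz": 0,"rx": 0,"ry": 0,"rz": 0},{"dx": 45,"dy": -32,"dz": 0,"rx": 0,"ry": 0,"rz": 0},{"dx": 45,"dy": -30,"dz": 0,"rx": 0,"ry": 0,"rz": 0},{"dx": 0,"dy": 0,"dz": -25,"rx": 0,"ry": 0,"rz": 0},{"dx": 0,"dy": 0,"dz": -25,"rx": 0,"ry": 0,"rz": 0},{"dx": 0,"dy": 0,"dz": -20,"rx": 0,"ry": 0,"rz": 0},{"dx": 0,"dy": 0,"dz": 0,"rx": 0,"ry": 0,"rz": 0}]' --grip -0.65

```text
time: 27.8
position: [611.7, -152.4, 68.3]
eef_rot: [-0.001, -0.034, 0.999, -0.002]
contact_force: [-0.6, -0.9, 0.9]
finger_gap: 0.826
```

```bash
python3 -c "
from h import *
tilt()"
```

```text
t 27.8 pos [ 611.7 -152.4   68.3] x [-0.998 -0.069  0.001] y [-0.069  0.998 -0.003] z [-0.001 -0.004 -1.   ] q [ 0.57  0.64 -0.55  1.44  0.35  1.16  1.6 ] F [-0.6 -0.9  0.9] gap 0.826
rotvec to yaw180 down [ 0.2 -0.1 -3.9]
```

>>> jog_arm --increments '[{"dx": -3,"dy": 0.5,"dz": -10,"rx": 0,"ry": 0,"rz": 0.5},{"dx": 0,"dy": 0,"dz": -10,"rx": 0,"ry": 0,"rz": 0},{"dx": 0,"dy": 0,"dz": -6,"rx": 0,"ry": 0,"rz": 0},{"dx": 0,"dy": 0,"dz": 0,"rx": 0,"ry": 0,"rz": 0}]' --grip -0.65

```text
time: 28.3
position: [610.3, -151.0, 43.1]
eef_rot: [0.002, -0.039, 0.999, -0.002]
contact_force: [-0.2, 0.1, 0.6]
finger_gap: 0.829
```

```bash
python3 -c "
from h import *
tilt()"
```

```text
t 28.3 pos [ 610.3 -151.    43.1] x [-0.997 -0.079 -0.003] y [-0.079  0.997 -0.004] z [ 0.003 -0.004 -1.   ] q [ 0.57  0.65 -0.55  1.48  0.37  1.11  1.6 ] F [-0.2  0.1  0.6] gap 0.829
rotvec to yaw180 down [ 0.2  0.2 -4.5]
```

>>> jog_arm --increments '[{"dx": -2,"dy": -0.5,"dz": -5,"rx": 0,"ry": 0.2,"rz": 0},{"dx": 0,"dy": 0,"dz": 0,"rx": 0,"ry": 0,"rz": 0}]' --grip -0.65

```text
time: 28.55
position: [608.6, -151.8, 38.4]
eef_rot: [0.0, -0.039, 0.999, -0.002]
contact_force: [-0.1, 0.4, 1.2]
finger_gap: 0.827
```

>>> jog_arm --increments '[{"dx": 0,"dy": 0,"dz": 0,"rx": 0,"ry": 0,"rz": 0},{"dx": 0,"dy": 0,"dz": 0,"rx": 0,"ry": 0,"rz": 0},{"dx": 0,"dy": 0,"dz": 0,"rx": 0,"ry": 0,"rz": 0}]' --grip 1.0

```text
time: 28.92
position: [609.6, -151.9, 39.9]
eef_rot: [0.001, -0.039, 0.999, -0.002]
contact_force: [-0.3, 0.1, -1.2]
finger_gap: 0.659
```

```bash
python3 -c "
from h import *
tilt()"
```

```text
t 28.93 pos [ 609.6 -151.9   39.9] x [-0.997 -0.078 -0.002] y [-0.078  0.997 -0.005] z [ 0.003 -0.005 -1.   ] q [ 0.57  0.66 -0.55  1.48  0.37  1.1   1.59] F [-0.3  0.1 -1.2] gap 0.659
rotvec to yaw180 down [ 0.3  0.1 -4.5]
```

>>> jog_arm --increments '[{"dx": 0,"dy": 0,"dz": 20,"rx": 0,"ry": 0,"rz": 0},{"dx": 0,"dy": 0,"dz": 40,"rx": 0,"ry": 0,"rz": 0},{"dx": -17,"dy": 46,"dz": 0,"rx": 0,"ry": 0,"rz": -1.5},{"dx": -17,"dy": 46,"dz": 0,"rx": 0,"ry": 0,"rz": -1.5},{"dx": -17,"dy": 46,"dz": 0,"rx": 0,"ry": 0,"rz": -1.5},{"dx": -17,"dy": 46,"dz": 0,"rx": 0,"ry": 0,"rz": 0},{"dx": -17,"dy": 46,"dz": 0,"rx": 0,"ry": 0,"rz": 0},{"dx": -17,"dy": 46,"dz": 0,"rx": 0,"ry": 0,"rz": 0},{"dx": -16,"dy": 46,"dz": 0,"rx": 0,"ry": 0,"rz": 0},{"dx": 0,"dy": 0,"dz": -20,"rx": 0,"ry": 0,"rz": 0},{"dx": 0,"dy": 0,"dz": -20,"rx": 0,"ry": 0,"rz": 0},{"dx": 0,"dy": 0,"dz": -20,"rx": 0,"ry": 0,"rz": 0}]' --grip 1.0

```text
time: 30.42
position: [486.3, 180.7, 41.2]
eef_rot: [0.004, 0.001, 1.0, -0.001]
contact_force: [0.5, -0.4, -0.4]
finger_gap: 0.656
```

```bash
python3 -c "
from h import *
tilt()"
```

```text
t 30.43 pos [486.3 180.7  41.2] x [-1.     0.002 -0.009] y [ 0.003  1.    -0.001] z [ 0.009 -0.002 -1.   ] q [ 0.1   0.47 -0.64  1.8   0.34  0.97  0.88] F [ 0.5 -0.4 -0.4] gap 0.656
rotvec to yaw180 down [0.1 0.5 0.1]
```

>>> jog_arm --increments '[{"dx": 0,"dy": 0,"dz": -14,"rx": 0,"ry": 0.5,"rz": 0},{"dx": 0,"dy": 0,"dz": -14,"rx": 0,"ry": 0,"rz": 0},{"dx": 0,"dy": 0,"dz": -6,"rx": 0,"ry": 0,"rz": 0},{"dx": 0,"dy": 0,"dz": 0,"rx": 0,"ry": 0,"rz": 0}]' --grip 1.0

```text
time: 30.92
position: [485.6, 180.0, 4.4]
eef_rot: [-0.001, 0.001, 1.0, -0.001]
contact_force: [-0.2, 0.2, -0.7]
finger_gap: 0.654
```

```bash
python3 -c "
from h import *
tilt()"
```

```text
t 30.93 pos [485.6 180.    4.4] x [-1.     0.003  0.003] y [ 0.003  1.    -0.002] z [-0.003 -0.002 -1.   ] q [ 0.07  0.53 -0.62  1.83  0.38  0.91  0.85] F [-0.2  0.2 -0.7] gap 0.654
rotvec to yaw180 down [ 0.1 -0.2  0.2]
```

>>> jog_arm --increments '[{"dx": 2,"dy": -0.7,"dz": -3,"rx": 0,"ry": 0,"rz": 0},{"dx": 0,"dy": 0,"dz": -1,"rx": 0,"ry": 0,"rz": 0}]' --grip 1.0

```text
time: 31.18
position: [488.8, 179.5, 1.2]
eef_rot: [-0.0, 0.002, 1.0, -0.001]
contact_force: [0.0, 0.3, -0.3]
finger_gap: 0.664
```

```bash
python3 -c "
from h import *
tilt()"
```

```text
t 31.18 pos [488.8 179.5   1.2] x [-1.     0.003  0.001] y [ 0.003  1.    -0.002] z [-0.001 -0.002 -1.   ] q [ 0.07  0.54 -0.61  1.82  0.38  0.9   0.85] F [ 0.   0.3 -0.3] gap 0.664
rotvec to yaw180 down [ 0.1 -0.   0.2]
```

>>> jog_arm --increments '[{"dx": -1,"dy": -0.3,"dz": -1.5,"rx": 0,"ry": 0,"rz": 0.2},{"dx": 0,"dy": 0,"dz": -0.5,"rx": 0,"ry": 0,"rz": 0}]' --grip 1.0

```text
time: 31.42
position: [488.2, 179.4, -0.5]
eef_rot: [0.0, -0.0, 1.0, -0.001]
contact_force: [-0.3, -0.3, -0.3]
finger_gap: 0.655
```

>>> jog_arm --increments '[{"dx": 0,"dy": 0,"dz": 0,"rx": 0,"ry": 0,"rz": 0},{"dx": 0,"dy": 0,"dz": 0,"rx": 0,"ry": 0,"rz": 0},{"dx": 0,"dy": 0,"dz": 0,"rx": 0,"ry": 0,"rz": 0},{"dx": 0,"dy": 0,"dz": 40,"rx": 0,"ry": 0,"rz": 0},{"dx": 0,"dy": 0,"dz": 50,"rx": 0,"ry": 0,"rz": 0},{"dx": 0,"dy": 0,"dz": 50,"rx": 0,"ry": 0,"rz": 0},{"dx": 0,"dy": -50,"dz": 0,"rx": 0,"ry": 0,"rz": 0},{"dx": -20,"dy": -50,"dz": 0,"rx": 0,"ry": 0,"rz": 0},{"dx": -20,"dy": -50,"dz": 0,"rx": 0,"ry": 0,"rz": 0},{"dx": -20,"dy": -50,"dz": 0,"rx": 0,"ry": 0,"rz": 0}]' --grip -0.65

```text
time: 32.67
position: [427.5, -20.0, 145.6]
eef_rot: [0.003, -0.006, 1.0, 0.001]
contact_force: [0.0, -1.3, 0.2]
finger_gap: 0.823
```

```bash
python3 m.py 3
```

```text
t 32.67 pos [427.5 -20.  145.6] x [-1.    -0.013 -0.006] y [-0.013  1.     0.002] z [ 0.006  0.002 -1.   ] q [ 0.59  0.14 -0.64  1.89  0.09  1.13  1.5 ] F [ 0.  -1.3  0.2] gap 0.823
rotvec to yaw180 down [-0.1  0.4 -0.7]
plate
tray [ 510.9 -258.4] [51.7 79.6] yaw -3.1 z 81.5
tray [ 605.6 -264.3] [54.  77.3] yaw -0.3 z 81.5
stack
tray [485.9 180.8] [80.4 56.2] yaw 0.1 z 40.8
```

>>> jog_arm --increments '[{"dx": 17,"dy": -46,"dz": 0,"rx": 0,"ry": 0.4,"rz": -2.7},{"dx": 17,"dy": -46,"dz": 0,"rx": 0,"ry": 0,"rz": 0},{"dx": 17,"dy": -46,"dz": 0,"rx": 0,"ry": 0,"rz": 0},{"dx": 17,"dy": -46,"dz": 0,"rx": 0,"ry": 0,"rz": 0},{"dx": 17,"dy": -45,"dz": 0,"rx": 0,"ry": 0,"rz": 0},{"dx": 0,"dy": 0,"dz": -25,"rx": 0,"ry": 0,"rz": 0},{"dx": 0,"dy": 0,"dz": -25,"rx": 0,"ry": 0,"rz": 0},{"dx": 0,"dy": 0,"dz": -20,"rx": 0,"ry": 0,"rz": 0},{"dx": 0,"dy": 0,"dz": 0,"rx": 0,"ry": 0,"rz": 0}]' --grip -0.65

```text
time: 33.9
position: [517.0, -257.9, 73.6]
eef_rot: [0.001, 0.022, 1.0, -0.001]
contact_force: [0.8, 0.1, 0.1]
finger_gap: 0.825
```

```bash
python3 -c "
from h import *
tilt()"
```

```text
t 33.9 pos [ 517.  -257.9   73.6] x [-0.999  0.044 -0.003] y [ 0.044  0.999 -0.002] z [ 0.002 -0.002 -1.   ] q [ 0.76  0.51 -0.46  1.6   0.25  1.09  1.76] F [0.8 0.1 0.1] gap 0.825
rotvec to yaw180 down [0.1 0.1 2.5]
```

>>> jog_arm --increments '[{"dx": -4,"dy": -1,"dz": -12,"rx": 0,"ry": 0,"rz": 0},{"dx": 0,"dy": 0,"dz": -12,"rx": 0,"ry": 0,"rz": 0},{"dx": 0,"dy": 0,"dz": -8,"rx": 0,"ry": 0,"rz": 0},{"dx": 0,"dy": 0,"dz": 0,"rx": 0,"ry": 0,"rz": 0}]' --grip -0.65

```text
time: 34.4
position: [514.6, -258.6, 41.6]
eef_rot: [0.003, 0.021, 1.0, -0.002]
contact_force: [-0.2, 0.2, -0.7]
finger_gap: 0.824
```

```bash
python3 -c "
from h import *
tilt()"
```

```text
t 34.4 pos [ 514.6 -258.6   41.6] x [-0.999  0.043 -0.006] y [ 0.043  0.999 -0.003] z [ 0.006 -0.003 -1.   ] q [ 0.76  0.54 -0.45  1.65  0.27  1.01  1.75] F [-0.2  0.2 -0.7] gap 0.824
rotvec to yaw180 down [0.2 0.3 2.5]
```

>>> jog_arm --increments '[{"dx": -1.5,"dy": -0.5,"dz": -3.5,"rx": 0,"ry": 0.3,"rz": 0},{"dx": 0,"dy": 0,"dz": 0,"rx": 0,"ry": 0,"rz": 0}]' --grip -0.65

```text
time: 34.65
position: [513.6, -259.4, 38.4]
eef_rot: [0.001, 0.021, 1.0, -0.002]
contact_force: [-0.2, 0.5, 0.9]
finger_gap: 0.824
```

>>> jog_arm --increments '[{"dx": 0,"dy": 0,"dz": 0,"rx": 0,"ry": 0,"rz": 0},{"dx": 0,"dy": 0,"dz": 0,"rx": 0,"ry": 0,"rz": 0},{"dx": 0,"dy": 0,"dz": 0,"rx": 0,"ry": 0,"rz": 0}]' --grip 1.0

```text
time: 35.02
position: [514.6, -259.8, 40.0]
eef_rot: [0.002, 0.022, 1.0, -0.002]
contact_force: [-0.4, -0.3, 0.1]
finger_gap: 0.656
```

```bash
python3 -c "
from h import *
tilt()"
```

```text
t 35.02 pos [ 514.6 -259.8   40. ] x [-0.999  0.043 -0.004] y [ 0.043  0.999 -0.005] z [ 0.003 -0.005 -1.   ] q [ 0.75  0.54 -0.45  1.64  0.27  1.01  1.75] F [-0.4 -0.3  0.1] gap 0.656
rotvec to yaw180 down [0.3 0.2 2.5]
```

>>> jog_arm --increments '[{"dx": 0,"dy": 0,"dz": 20,"rx": 0,"ry": 0,"rz": 0},{"dx": 0,"dy": 0,"dz": 40,"rx": 0,"ry": 0,"rz": 0},{"dx": -3,"dy": 48,"dz": 0,"rx": 0,"ry": 0,"rz": 1.3},{"dx": -3,"dy": 48,"dz": 0,"rx": 0,"ry": 0,"rz": 1.2},{"dx": -3,"dy": 48,"dz": 0,"rx": 0,"ry": 0,"rz": 0},{"dx": -3,"dy": 48,"dz": 0,"rx": 0,"ry": 0,"rz": 0},{"dx": -3,"dy": 48,"dz": 0,"rx": 0,"ry": 0,"rz": 0},{"dx": -3,"dy": 48,"dz": 0,"rx": 0,"ry": 0,"rz": 0},{"dx": -3,"dy": 48,"dz": 0,"rx": 0,"ry": 0,"rz": 0},{"dx": -3,"dy": 48,"dz": 0,"rx": 0,"ry": 0,"rz": 0},{"dx": -3,"dy": 48,"dz": 0,"rx": 0,"ry": 0,"rz": 0},{"dx": 0,"dy": 0,"dz": 0,"rx": 0,"ry": 0,"rz": 0}]' --grip 1.0

```text
time: 36.52
position: [482.7, 184.3, 101.2]
eef_rot: [0.003, 0.001, 1.0, -0.002]
contact_force: [-0.2, -0.7, 0.1]
finger_gap: 0.66
```

```bash
python3 -c "
from h import *
tilt()"
```

```text
t 36.52 pos [482.7 184.3 101.2] x [-1.     0.002 -0.006] y [ 0.002  1.    -0.004] z [ 0.006 -0.004 -1.   ] q [ 0.1   0.39 -0.64  1.74  0.27  1.1   0.93] F [-0.2 -0.7  0.1] gap 0.66
rotvec to yaw180 down [0.2 0.3 0.1]
```

>>> jog_arm --increments '[{"dx": 3,"dy": -3,"dz": -20,"rx": 0,"ry": 0.3,"rz": 0},{"dx": 0,"dy": 0,"dz": -20,"rx": 0,"ry": 0,"rz": 0},{"dx": 0,"dy": 0,"dz": -20,"rx": 0,"ry": 0,"rz": 0},{"dx": 0,"dy": 0,"dz": -15,"rx": 0,"ry": 0,"rz": 0},{"dx": 0,"dy": 0,"dz": -4,"rx": 0,"ry": 0,"rz": 0},{"dx": 0,"dy": 0,"dz": 0,"rx": 0,"ry": 0,"rz": 0}]' --grip 1.0

```text
time: 37.28
position: [486.0, 171.5, 13.9]
eef_rot: [-0.003, 0.006, 1.0, -0.005]
contact_force: [0.1, 0.4, -0.0]
finger_gap: 0.657
```

```bash
python3 -c "
from h import *
tilt()"
```

```text
t 37.27 pos [486.  171.5  13.9] x [-1.     0.013  0.005] y [ 0.013  1.    -0.01 ] z [-0.005 -0.01  -1.   ] q [ 0.07  0.51 -0.59  1.82  0.35  0.93  0.88] F [ 0.1  0.4 -0. ] gap 0.657
rotvec to yaw180 down [ 0.6 -0.3  0.7]
```

>>> jog_arm --increments '[{"dx": 0,"dy": 0,"dz": 4,"rx": 0,"ry": 0,"rz": 0},{"dx": 2,"dy": 7.5,"dz": 0,"rx": 0.5,"ry": -0.3,"rz": 0.7},{"dx": 0,"dy": 0,"dz": 0,"rx": 0,"ry": 0,"rz": 0}]' --grip 1.0

```text
time: 37.65
position: [489.8, 180.4, 20.1]
eef_rot: [0.002, -0.0, 1.0, 0.0]
contact_force: [0.1, -0.6, 0.2]
finger_gap: 0.658
```

```bash
python3 -c "
from h import *
tilt()"
```

```text
t 37.65 pos [489.8 180.4  20.1] x [-1.    -0.    -0.005] y [-0.     1.     0.001] z [ 0.005  0.001 -1.   ] q [ 0.07  0.5  -0.6   1.81  0.35  0.93  0.89] F [ 0.1 -0.6  0.2] gap 0.658
rotvec to yaw180 down [-0.   0.3 -0. ]
```

>>> jog_arm --increments '[{"dx": -1.5,"dy": -1,"dz": -5,"rx": 0,"ry": 0.2,"rz": 0},{"dx": 0,"dy": 0,"dz": -1,"rx": 0,"ry": 0,"rz": 0}]' --grip 1.0

```text
time: 37.9
position: [488.5, 179.6, 14.1]
eef_rot: [0.001, -0.0, 1.0, 0.0]
contact_force: [0.7, -0.5, -0.6]
finger_gap: 0.656
```

```bash
python3 -c "
from h import *
tilt()"
```

```text
t 37.9 pos [488.5 179.6  14.1] x [-1.    -0.001 -0.002] y [-0.001  1.     0.001] z [ 0.002  0.001 -1.   ] q [ 0.07  0.51 -0.6   1.82  0.35  0.92  0.88] F [ 0.7 -0.5 -0.6] gap 0.656
rotvec to yaw180 down [-0.   0.1 -0. ]
```

>>> jog_arm --increments '[{"dx": -0.5,"dy": -0.3,"dz": -1.3,"rx": 0,"ry": 0,"rz": 0},{"dx": 0,"dy": 0,"dz": -0.3,"rx": 0,"ry": 0,"rz": 0}]' --grip 1.0

```text
time: 38.15
position: [487.7, 179.1, 12.1]
eef_rot: [0.001, -0.0, 1.0, 0.0]
contact_force: [0.5, -0.0, 0.8]
finger_gap: 0.658
```

>>> jog_arm --increments '[{"dx": 0,"dy": 0,"dz": 0,"rx": 0,"ry": 0,"rz": 0},{"dx": 0,"dy": 0,"dz": 0,"rx": 0,"ry": 0,"rz": 0},{"dx": 0,"dy": 0,"dz": 0,"rx": 0,"ry": 0,"rz": 0},{"dx": 0,"dy": 0,"dz": 40,"rx": 0,"ry": 0,"rz": 0},{"dx": 0,"dy": 0,"dz": 50,"rx": 0,"ry": 0,"rz": 0},{"dx": 0,"dy": 0,"dz": 40,"rx": 0,"ry": 0,"rz": 0},{"dx": 0,"dy": -50,"dz": 0,"rx": 0,"ry": 0,"rz": 0},{"dx": -10,"dy": -50,"dz": 0,"rx": 0,"ry": 0,"rz": 0},{"dx": -10,"dy": -50,"dz": 0,"rx": 0,"ry": 0,"rz": 0},{"dx": -10,"dy": -50,"dz": 0,"rx": 0,"ry": 0,"rz": 0}]' --grip -0.65

```text
time: 39.4
position: [457.2, -20.0, 148.0]
eef_rot: [0.003, -0.007, 1.0, 0.002]
contact_force: [1.0, 0.1, -0.2]
finger_gap: 0.829
```

```bash
python3 m.py 4
```

```text
t 39.4 pos [457.2 -20.  148. ] x [-1.    -0.013 -0.007] y [-0.013  1.     0.004] z [ 0.007  0.004 -1.   ] q [ 0.53  0.2  -0.6   1.82  0.12  1.15  1.48] F [ 1.   0.1 -0.2] gap 0.829
rotvec to yaw180 down [-0.2  0.4 -0.8]
plate
tray [ 564.  -301.3] [79.3 56. ] yaw 1.1 z 81.5
stack
tray [485.2 179.5] [79.3 58.1] yaw 0.0 z 53.9
```

>>> jog_arm --increments '[{"dx": 23,"dy": -46,"dz": 0,"rx": 0,"ry": 0.4,"rz": 0},{"dx": 23,"dy": -46,"dz": 0,"rx": 0,"ry": 0,"rz": 0},{"dx": 23,"dy": -46,"dz": 0,"rx": 0,"ry": 0,"rz": 0},{"dx": 23,"dy": -46,"dz": 0,"rx": 0,"ry": 0,"rz": 0},{"dx": 23,"dy": -46,"dz": 0,"rx": 0,"ry": 0,"rz": 0},{"dx": 21,"dy": -44,"dz": 0,"rx": 0,"ry": 0,"rz": 0},{"dx": 0,"dy": 0,"dz": -20,"rx": 0,"ry": 0,"rz": 0},{"dx": 0,"dy": 0,"dz": -20,"rx": 0,"ry": 0,"rz": 0},{"dx": 0,"dy": 0,"dz": 0,"rx": 0,"ry": 0,"rz": 0}]' --grip -0.5

```text
time: 40.62
position: [597.3, -306.9, 105.9]
eef_rot: [0.0, -0.001, 1.0, -0.0]
contact_force: [-0.5, 1.3, -0.2]
finger_gap: 0.75
```

```bash
python3 - <<'E'
from h import *
tilt()
im,d=snap("side"); u,v=proj("side",[575,-310,95])[0].astype(int)
a=im[v-55:v+35,u-60:u+60]; a=cv2.resize(a,(800,600),interpolation=cv2.INTER_CUBIC)
cv2.imwrite("pics/u1.png",a[:,:,::-1])
E
```

```text
t 40.62 pos [ 597.3 -306.9  105.9] x [-1.    -0.003 -0.001] y [-0.003  1.    -0.001] z [ 0.001 -0.001 -1.   ] q [ 0.7   0.66 -0.43  1.26  0.27  1.27  1.84] F [-0.5  1.3 -0.2] gap 0.75
rotvec to yaw180 down [ 0.   0.  -0.2]
```

View pics/u1.png

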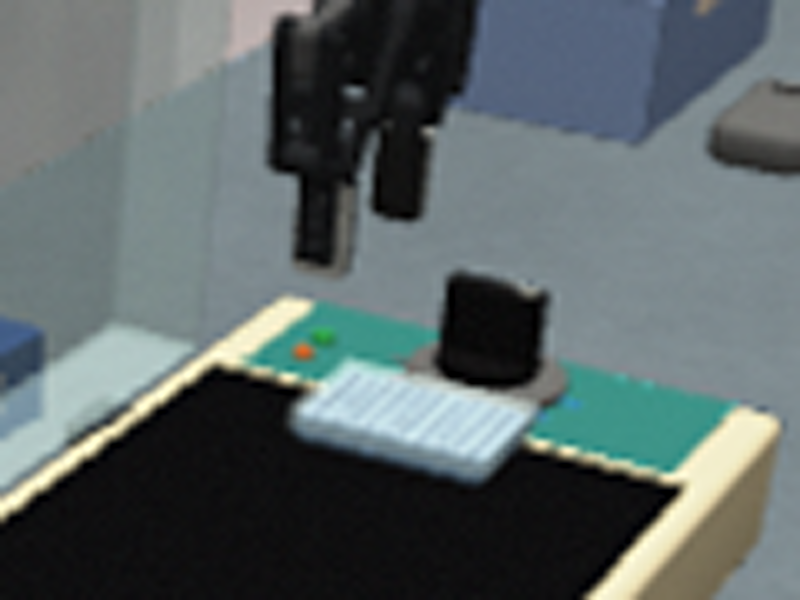

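>>> jog_arm --increments '[{"dx": 1,"dy": 5,"dz": -12,"rx": 0,"ry": 0,"rz": 1},{"dx": 0,"dy": 0,"dz": -12,"rx": 0,"ry": 0,"rz": 0},{"dx": 0,"dy": 0,"dz": -10,"rx": 0,"ry": 0,"rz": 0},{"dx": 0,"dy": 0,"dz": 0,"rx": 0,"ry": 0,"rz": 0}]' --grip -0.5

```text
time: 41.18
position: [600.9, -299.8, 73.4]
eef_rot: [0.003, -0.012, 1.0, -0.001]
contact_force: [-0.4, -0.5, -0.2]
finger_gap: 0.749
```

```bash
python3 -c "
from h import *
tilt()"
```

```text
t 41.17 pos [ 600.9 -299.8   73.4] x [-1.    -0.024 -0.007] y [-0.024  1.    -0.002] z [ 0.007 -0.002 -1.   ] q [ 0.69  0.68 -0.43  1.31  0.28  1.2   1.84] F [-0.4 -0.5 -0.2] gap 0.749
rotvec to yaw180 down [ 0.1  0.4 -1.4]
```

>>> jog_arm --increments '[{"dx": -3,"dy": -2,"dz": -12,"rx": 0,"ry": 0.4,"rz": 0},{"dx": 0,"dy": 0,"dz": -10,"rx": 0,"ry": 0,"rz": 0},{"dx": 0,"dy": 0,"dz": -6,"rx": 0,"ry": 0,"rz": 0},{"dx": 0,"dy": 0,"dz": 0,"rx": 0,"ry": 0,"rz": 0}]' --grip -0.5

```text
time: 41.68
position: [597.5, -302.6, 43.4]
eef_rot: [-0.0, -0.012, 1.0, -0.001]
contact_force: [0.3, -0.7, -0.0]
finger_gap: 0.747
```

```bash
python3 -c "
from h import *
tilt()"
```

```text
t 41.67 pos [ 597.5 -302.6   43.4] x [-1.    -0.023  0.001] y [-0.023  1.    -0.002] z [-0.001 -0.002 -1.   ] q [ 0.69  0.71 -0.42  1.34  0.3   1.15  1.84] F [ 0.3 -0.7 -0. ] gap 0.747
rotvec to yaw180 down [ 0.1 -0.1 -1.3]
```

>>> jog_arm --increments '[{"dx": 0,"dy": 1,"dz": -3,"rx": 0,"ry": 0,"rz": 0},{"dx": 0,"dy": 0,"dz": 0,"rx": 0,"ry": 0,"rz": 0}]' --grip -0.5

```text
time: 41.92
position: [598.0, -301.5, 40.7]
eef_rot: [-0.0, -0.012, 1.0, -0.001]
contact_force: [0.2, -0.2, -0.9]
finger_gap: 0.753
```

>>> jog_arm --increments '[{"dx": 0,"dy": 0,"dz": 0,"rx": 0,"ry": 0,"rz": 0},{"dx": 0,"dy": 0,"dz": 0,"rx": 0,"ry": 0,"rz": 0},{"dx": 0,"dy": 0,"dz": 0,"rx": 0,"ry": 0,"rz": 0}]' --grip 1.0

```text
time: 42.3
position: [599.0, -301.8, 42.2]
eef_rot: [0.001, -0.012, 1.0, -0.002]
contact_force: [-0.2, -0.4, 0.1]
finger_gap: 0.651
```

>>> jog_arm --increments '[{"dx": 0,"dy": 0,"dz": 5,"rx": 0,"ry": 0,"rz": 0},{"dx": 0,"dy": 20,"dz": 3,"rx": 0,"ry": 0,"rz": 0},{"dx": 0,"dy": 25,"dz": 0,"rx": 0,"ry": 0,"rz": 0},{"dx": 0,"dy": 25,"dz": 0,"rx": 0,"ry": 0,"rz": 0},{"dx": 0,"dy": 20,"dz": 0,"rx": 0,"ry": 0,"rz": 0},{"dx": 0,"dy": 0,"dz": 0,"rx": 0,"ry": 0,"rz": 0}]' --grip 1.0

```text
time: 43.05
position: [599.0, -202.1, 51.5]
eef_rot: [0.002, -0.014, 1.0, 0.0]
contact_force: [0.2, 0.3, -0.4]
finger_gap: 0.654
```

```bash
python3 -c "
from h import *
tilt()"
```

```text
t 43.05 pos [ 599.  -202.1   51.5] x [-1.    -0.027 -0.003] y [-0.027  1.     0.   ] z [ 0.003  0.    -1.   ] q [ 0.59  0.63 -0.45  1.46  0.29  1.11  1.69] F [ 0.2  0.3 -0.4] gap 0.654
rotvec to yaw180 down [-0.   0.2 -1.6]
```

Set it down here, then regrip at its centre.

>>> jog_arm --increments '[{"dx": 0,"dy": 0,"dz": -6,"rx": 0,"ry": 0,"rz": 0},{"dx": 0,"dy": 0,"dz": -2.5,"rx": 0,"ry": 0,"rz": 0}]' --grip 1.0

```text
time: 43.3
position: [598.9, -204.3, 42.6]
eef_rot: [0.002, -0.013, 1.0, -0.001]
contact_force: [0.2, -0.9, -0.6]
finger_gap: 0.656
```

>>> jog_arm --increments '[{"dx": 0,"dy": 0,"dz": 0,"rx": 0,"ry": 0,"rz": 0},{"dx": 0,"dy": 0,"dz": 0,"rx": 0,"ry": 0,"rz": 0},{"dx": 0,"dy": 0,"dz": 0,"rx": 0,"ry": 0,"rz": 0},{"dx": 0,"dy": 0,"dz": 40,"rx": 0,"ry": 0,"rz": 0},{"dx": -10,"dy": 50,"dz": 50,"rx": 0,"ry": 0,"rz": -1.5},{"dx": -30,"dy": 50,"dz": 0,"rx": 0,"ry": 0,"rz": 0},{"dx": -40,"dy": 40,"dz": 0,"rx": 0,"ry": 0,"rz": 0},{"dx": -40,"dy": 40,"dz": 0,"rx": 0,"ry": 0,"rz": 0}]' --grip -0.65

```text
time: 44.3
position: [479.9, -33.2, 129.8]
eef_rot: [0.005, 0.008, 1.0, -0.002]
contact_force: [0.6, 0.3, 0.2]
finger_gap: 0.823
```

```bash
python3 m.py 4
```

```text
t 44.3 pos [479.9 -33.2 129.8] x [-1.     0.016 -0.009] y [ 0.016  1.    -0.003] z [ 0.009 -0.003 -1.   ] q [ 0.49  0.26 -0.55  1.8   0.16  1.11  1.44] F [0.6 0.3 0.2] gap 0.823
rotvec to yaw180 down [0.2 0.5 0.9]
plate
tray [ 563.6 -202.9] [79.4 53.8] yaw 2.6 z 81.8
stack
tray [485.2 179.5] [79.4 58.1] yaw 0.1 z 54.0
```

>>> jog_arm --increments '[{"dx": 21,"dy": -42,"dz": 0,"rx": 0,"ry": 0.5,"rz": 2.9},{"dx": 21,"dy": -42,"dz": 0,"rx": 0,"ry": 0,"rz": 0},{"dx": 21,"dy": -42,"dz": 0,"rx": 0,"ry": 0,"rz": 0},{"dx": 20,"dy": -40,"dz": 0,"rx": 0,"ry": 0,"rz": 0},{"dx": 0,"dy": 0,"dz": -20,"rx": 0,"ry": 0,"rz": 0},{"dx": 0,"dy": 0,"dz": -20,"rx": 0,"ry": 0,"rz": 0},{"dx": 0,"dy": 0,"dz": -15,"rx": 0,"ry": 0,"rz": 0},{"dx": 0,"dy": 0,"dz": 0,"rx": 0,"ry": 0,"rz": 0}]' --grip -0.65

```text
time: 45.4
position: [561.9, -203.3, 74.6]
eef_rot: [-0.0, -0.024, 1.0, -0.004]
contact_force: [0.6, -0.5, 0.5]
finger_gap: 0.826
```

```bash
python3 -c "
from h import *
tilt()"
```

```text
t 45.4 pos [ 561.9 -203.3   74.6] x [-0.999 -0.048  0.   ] y [-0.048  0.999 -0.008] z [ 0.    -0.008 -1.   ] q [ 0.62  0.54 -0.45  1.54  0.26  1.11  1.73] F [ 0.6 -0.5  0.5] gap 0.826
rotvec to yaw180 down [ 0.5 -0.  -2.7]
```

>>> jog_arm --increments '[{"dx": 3,"dy": 0,"dz": -12,"rx": 0.3,"ry": 0,"rz": 0},{"dx": 0,"dy": 0,"dz": -12,"rx": 0,"ry": 0,"rz": 0},{"dx": 0,"dy": 0,"dz": -8,"rx": 0,"ry": 0,"rz": 0},{"dx": 0,"dy": 0,"dz": 0,"rx": 0,"ry": 0,"rz": 0}]' --grip -0.65

```text
time: 45.9
position: [566.3, -202.9, 41.9]
eef_rot: [0.001, -0.024, 1.0, -0.002]
contact_force: [-0.2, -0.4, 0.5]
finger_gap: 0.825
```

```bash
python3 -c "
from h import *
tilt()"
```

```text
t 45.9 pos [ 566.3 -202.9   41.9] x [-0.999 -0.049 -0.002] y [-0.049  0.999 -0.003] z [ 0.003 -0.003 -1.   ] q [ 0.61  0.58 -0.44  1.57  0.28  1.05  1.72] F [-0.2 -0.4  0.5] gap 0.825
rotvec to yaw180 down [ 0.2  0.1 -2.8]
```

>>> jog_arm --increments '[{"dx": 0,"dy": -0.7,"dz": -3.5,"rx": 0,"ry": 0,"rz": 0},{"dx": 0,"dy": 0,"dz": 0,"rx": 0,"ry": 0,"rz": 0}]' --grip -0.65

```text
time: 46.15
position: [566.7, -203.6, 38.6]
eef_rot: [0.002, -0.025, 1.0, -0.002]
contact_force: [-0.1, 0.0, 0.1]
finger_gap: 0.827
```

>>> jog_arm --increments '[{"dx": 0,"dy": 0,"dz": 0,"rx": 0,"ry": 0,"rz": 0},{"dx": 0,"dy": 0,"dz": 0,"rx": 0,"ry": 0,"rz": 0},{"dx": 0,"dy": 0,"dz": 0,"rx": 0,"ry": 0,"rz": 0}]' --grip 1.0

```text
time: 46.52
position: [567.7, -203.9, 40.2]
eef_rot: [0.003, -0.024, 1.0, -0.002]
contact_force: [-0.9, -0.3, -0.0]
finger_gap: 0.656
```

```bash
python3 -c "
from h import *
tilt()"
```

```text
t 46.52 pos [ 567.7 -203.9   40.2] x [-0.999 -0.049 -0.005] y [-0.049  0.999 -0.005] z [ 0.006 -0.004 -1.   ] q [ 0.61  0.59 -0.44  1.57  0.28  1.04  1.72] F [-0.9 -0.3 -0. ] gap 0.656
rotvec to yaw180 down [ 0.3  0.3 -2.8]
```

>>> jog_arm --increments '[{"dx": 0,"dy": 0,"dz": 20,"rx": 0,"ry": 0,"rz": 0},{"dx": 0,"dy": 0,"dz": 40,"rx": 0,"ry": 0,"rz": 0},{"dx": -10,"dy": 47,"dz": 0,"rx": 0,"ry": 0,"rz": -1.4},{"dx": -10,"dy": 47,"dz": 0,"rx": 0,"ry": 0,"rz": -1.4},{"dx": -10,"dy": 47,"dz": 0,"rx": 0,"ry": 0,"rz": 0},{"dx": -10,"dy": 47,"dz": 0,"rx": 0,"ry": 0,"rz": 0},{"dx": -10,"dy": 47,"dz": 0,"rx": 0,"ry": 0,"rz": 0},{"dx": -10,"dy": 47,"dz": 0,"rx": 0,"ry": 0,"rz": 0},{"dx": -10,"dy": 47,"dz": 0,"rx": 0,"ry": 0,"rz": 0},{"dx": -10,"dy": 47,"dz": 0,"rx": 0,"ry": 0,"rz": 0},{"dx": 0,"dy": 0,"dz": 0,"rx": 0,"ry": 0,"rz": 0}]' --grip 1.0

```text
time: 47.9
position: [481.6, 182.1, 101.2]
eef_rot: [0.003, 0.002, 1.0, -0.001]
contact_force: [0.6, 0.5, -0.2]
finger_gap: 0.658
```

```bash
python3 -c "
from h import *
tilt()"
```

```text
t 47.9 pos [481.6 182.1 101.2] x [-1.     0.005 -0.007] y [ 0.005  1.    -0.003] z [ 0.007 -0.003 -1.   ] q [ 0.06  0.38 -0.59  1.74  0.24  1.09  0.96] F [ 0.6  0.5 -0.2] gap 0.658
rotvec to yaw180 down [0.2 0.4 0.3]
```

>>> jog_arm --increments '[{"dx": 4,"dy": 3,"dz": -20,"rx": 0,"ry": 0.4,"rz": 0.3},{"dx": 0,"dy": 0,"dz": -18,"rx": 0,"ry": 0,"rz": 0},{"dx": 0,"dy": 0,"dz": -15,"rx": 0,"ry": 0,"rz": 0},{"dx": 0,"dy": 0,"dz": -8,"rx": 0,"ry": 0,"rz": 0},{"dx": 0,"dy": 0,"dz": 0,"rx": 0,"ry": 0,"rz": 0}]' --grip 1.0

```text
time: 48.52
position: [486.5, 179.6, 33.6]
eef_rot: [-0.002, 0.003, 1.0, -0.003]
contact_force: [-1.0, 1.1, -0.2]
finger_gap: 0.656
```

```bash
python3 -c "
from h import *
tilt()"
```

```text
t 48.52 pos [486.5 179.6  33.6] x [-1.     0.006  0.004] y [ 0.006  1.    -0.007] z [-0.004 -0.007 -1.   ] q [ 0.03  0.47 -0.56  1.8   0.3   0.96  0.91] F [-1.   1.1 -0.2] gap 0.656
rotvec to yaw180 down [ 0.4 -0.2  0.3]
```

>>> jog_arm --increments '[{"dx": 1,"dy": 0,"dz": -4,"rx": 0.3,"ry": -0.2,"rz": 0.3},{"dx": 0,"dy": 0,"dz": -1,"rx": 0,"ry": 0,"rz": 0}]' --grip 1.0

```text
time: 48.78
position: [488.5, 179.5, 29.0]
eef_rot: [0.001, 0.001, 1.0, -0.0]
contact_force: [-0.7, -0.4, -0.1]
finger_gap: 0.656
```

```bash
python3 -c "
from h import *
tilt()"
```

```text
t 48.77 pos [488.5 179.5  29. ] x [-1.     0.001 -0.001] y [ 0.001  1.    -0.001] z [ 0.001 -0.001 -1.   ] q [ 0.04  0.48 -0.56  1.8   0.31  0.94  0.92] F [-0.7 -0.4 -0.1] gap 0.656
rotvec to yaw180 down [0.  0.1 0.1]
```

>>> jog_arm --increments '[{"dx": 0,"dy": 0,"dz": -2,"rx": 0,"ry": 0,"rz": 0},{"dx": -0.5,"dy": 0,"dz": -1,"rx": 0,"ry": 0,"rz": 0}]' --grip 1.0

```text
time: 49.02
position: [488.7, 179.9, 26.6]
eef_rot: [0.002, 0.001, 1.0, -0.0]
contact_force: [-0.1, -0.7, 0.4]
finger_gap: 0.658
```

```bash
python3 -c "
from h import *
tilt()"
```

```text
t 49.02 pos [488.7 179.9  26.6] x [-1.     0.001 -0.003] y [ 0.001  1.    -0.   ] z [ 0.003 -0.    -1.   ] q [ 0.04  0.48 -0.56  1.81  0.31  0.94  0.92] F [-0.1 -0.7  0.4] gap 0.658
rotvec to yaw180 down [0.  0.2 0.1]
```

>>> jog_arm --increments '[{"dx": -0.5,"dy": -0.4,"dz": -1,"rx": 0,"ry": 0,"rz": 0},{"dx": 0,"dy": 0,"dz": 0,"rx": 0,"ry": 0,"rz": 0}]' --grip 1.0

```text
time: 49.28
position: [488.1, 179.6, 25.7]
eef_rot: [0.002, 0.0, 1.0, -0.0]
contact_force: [0.1, 0.0, 0.1]
finger_gap: 0.659
```

>>> jog_arm --increments '[{"dx": 0,"dy": 0,"dz": 0,"rx": 0,"ry": 0,"rz": 0},{"dx": 0,"dy": 0,"dz": 0,"rx": 0,"ry": 0,"rz": 0},{"dx": 0,"dy": 0,"dz": 0,"rx": 0,"ry": 0,"rz": 0},{"dx": 0,"dy": 0,"dz": 40,"rx": 0,"ry": 0,"rz": 0},{"dx": 0,"dy": 0,"dz": 50,"rx": 0,"ry": 0,"rz": 0},{"dx": 0,"dy": 0,"dz": 50,"rx": 0,"ry": 0,"rz": 0},{"dx": 0,"dy": -50,"dz": 50,"rx": 0,"ry": 0,"rz": 0},{"dx": -10,"dy": -50,"dz": 50,"rx": 0,"ry": 0,"rz": 0},{"dx": -10,"dy": -50,"dz": 50,"rx": 0,"ry": 0,"rz": 0},{"dx": 0,"dy": -50,"dz": 0,"rx": 0,"ry": 0,"rz": 0}]' --grip -0.65

```text
time: 50.52
position: [467.9, -1.3, 304.9]
eef_rot: [0.003, -0.006, 1.0, -0.0]
contact_force: [1.6, -1.4, 0.1]
finger_gap: 0.824
```

```bash
python3 m.py 5; python3 - <<'E'
from h import *
im,d=snap("side"); P=cloud("side",d)
a=cv2.resize(im[200:380,160:400],(400,300)); im,_=snap("top"); b=cv2.resize(im[160:280,190:350],(400,300)); cv2.imwrite("pics/v1.png",np.hstack([a,b])[:,:,::-1])
E
```

```text
t 50.52 pos [467.9  -1.3 304.9] x [-1.    -0.013 -0.006] y [-0.013  1.    -0.   ] z [ 0.006 -0.    -1.   ] q [ 0.43  0.13 -0.53  1.5   0.07  1.52  1.49] F [ 1.6 -1.4  0.1] gap 0.824
rotvec to yaw180 down [ 0.   0.4 -0.7]
plate
stack
tray [485.9 182.5] [53.4 80.7] yaw -0.2 z 66.7
```

View pics/v1.png

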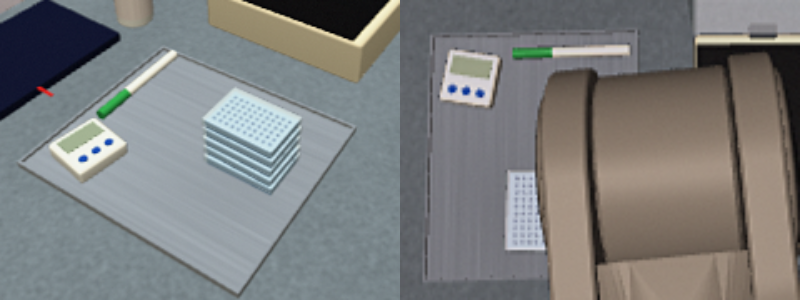

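>>> jog_arm --increments '[{"dx": 0,"dy": -17,"dz": 10,"rx": 0,"ry": 0,"rz": -10},{"dx": 0,"dy": -17,"dz": 10,"rx": 0,"ry": 0,"rz": -10},{"dx": 0,"dy": -17,"dz": 10,"rx": 0,"ry": 0,"rz": -10},{"dx": 0,"dy": -17,"dz": 10,"rx": 0,"ry": 0,"rz": -10},{"dx": 0,"dy": -17,"dz": 10,"rx": 0,"ry": 0,"rz": -10},{"dx": 0,"dy": -17,"dz": 10,"rx": 0,"ry": 0,"rz": -10},{"dx": 0,"dy": -17,"dz": 10,"rx": 0,"ry": 0,"rz": -10},{"dx": 0,"dy": -17,"dz": 10,"rx": 0,"ry": 0,"rz": -10},{"dx": 0,"dy": -17,"dz": 0,"rx": 0,"ry": 0,"rz": -8},{"dx": 0,"dy": 0,"dz": 0,"rx": 0,"ry": 0,"rz": 0}]' --grip 0.1

```text
time: 51.98
position: [466.7, -137.2, 378.3]
eef_rot: [-0.005, 0.696, 0.718, 0.007]
contact_force: [0.6, -0.0, 0.4]
finger_gap: 0.451
```

>>> jog_arm --increments '[{"dx": 30,"dy": 0,"dz": 0,"rx": 0,"ry": -8,"rz": 0},{"dx": 30,"dy": 0,"dz": 0,"rx": 0,"ry": -8,"rz": 0},{"dx": 30,"dy": 0,"dz": 0,"rx": 0,"ry": -8,"rz": 0},{"dx": 30,"dy": 0,"dz": 0,"rx": 0,"ry": -8,"rz": 0},{"dx": 0,"dy": 0,"dz": 0,"rx": 0,"ry": 0,"rz": 0}]' --grip 0.1

```text
time: 52.6
position: [591.1, -121.6, 374.9]
eef_rot: [0.194, 0.655, 0.702, 0.204]
contact_force: [-0.6, 0.4, 0.6]
finger_gap: 0.454
```

```bash
python3 - <<'E'
from h import *
s,M=st(); p=s["position"]
for n in("side","top"):
    im,d=snap(n); P=cloud(n,d).reshape(-1,3); q=P[(P[:,0]>660)&(P[:,0]<740)&(P[:,1]>-215)&(P[:,1]<-95)&(P[:,2]>322)&(P[:,2]<345)]
    print(n,len(q),np.median(q,0).round(1) if len(q) else "", np.percentile(q,[5,95],axis=0).round(0) if len(q) else "")
H=np.array([705,-154,332]); print("to handle",(H+50*M[:,2]-p).round(1),"pre",(H-30*M[:,2]-p).round(1))
E
```

```text
t 52.6 pos [ 591.1 -121.6  374.9] x [-0.068  0.998 -0.005] y [0.839 0.06  0.54 ] z [ 0.539  0.032 -0.841] q [ 0.58 -0.03 -0.27  1.63 -0.24  1.01  0.45] F [-0.6  0.4  0.6] gap 0.454
side 175 [ 694.6 -144.6  334.1] [[ 693. -203.  324.]
 [ 699. -102.  338.]]
top 282 [ 694.5 -155.3  333.8] [[ 691. -203.  329.]
 [ 700. -104.  336.]]
to handle [140.9 -30.8 -85. ] pre [ 97.7 -33.4 -17.7]
```

>>> jog_arm --increments '[{"dx": 30,"dy": -11,"dz": 0,"rx": 0,"ry": 0,"rz": -3},{"dx": 30,"dy": -11,"dz": -6,"rx": 0,"ry": 0,"rz": 0},{"dx": 28,"dy": -11,"dz": -6,"rx": 0,"ry": 0,"rz": 0},{"dx": 0,"dy": 0,"dz": 0,"rx": 0,"ry": 0,"rz": 0}]' --grip 0.1

```text
time: 53.2
position: [687.1, -153.2, 371.7]
eef_rot: [0.203, 0.67, 0.686, 0.201]
contact_force: [0.0, -0.8, -0.1]
finger_gap: 0.448
```

```bash
python3 - <<'E'
from h import *
s,M=st(); p=s["position"]
H=np.array([696.5,-154,332]); print("to handle",(H+50*M[:,2]-p).round(1),"dist along z, lateral y", M.T@(H-(p-50*M[:,2])))
E
```

```text
t 53.2 pos [ 687.1 -153.2  371.7] x [-0.021  1.    -0.009] y [0.837 0.022 0.547] z [ 0.547  0.004 -0.837] q [ 0.53  0.18 -0.3   1.43 -0.11  0.98  0.31] F [ 0.  -0.8 -0.1] gap 0.448
to handle [ 36.7  -0.6 -81.6] dist along z, lateral y [ -0.65004245 -13.89265792  88.36489663]
```

>>> jog_arm --increments '[{"dx": -11,"dy": 0,"dz": -7,"rx": 0,"ry": 0,"rz": 0},{"dx": 0,"dy": 0,"dz": 0,"rx": 0,"ry": 0,"rz": 0},{"dx": 12,"dy": 0,"dz": -18,"rx": 0,"ry": 0,"rz": 0},{"dx": 12,"dy": 0,"dz": -18,"rx": 0,"ry": 0,"rz": 0}]' --grip 0.1

```text
time: 53.7
position: [699.4, -152.1, 334.1]
eef_rot: [0.206, 0.668, 0.686, 0.202]
contact_force: [-0.0, -0.5, -0.1]
finger_gap: 0.45
```

```bash
python3 - <<'E'
from h import *
s,M=st(); p=s["position"]
H=np.array([696.5,-154,332]); print("to handle",(H+50*M[:,2]-p).round(1),"dist along z, lateral y", M.T@(H-(p-50*M[:,2])))
E
```

```text
t 53.7 pos [ 699.4 -152.1  334.1] x [-0.022  1.    -0.013] y [0.833 0.026 0.552] z [ 0.552  0.002 -0.834] q [ 0.52  0.2  -0.3   1.49 -0.1   0.89  0.31] F [-0.  -0.5 -0.1] gap 0.45
to handle [ 24.7  -1.9 -43.7] dist along z, lateral y [-1.85447623 -3.62232694 50.0920218 ]
```

>>> jog_arm --increments '[{"dx": 7,"dy": -1,"dz": -16,"rx": 0,"ry": 0,"rz": 0},{"dx": 9,"dy": 0,"dz": -14,"rx": 0,"ry": 0,"rz": 0},{"dx": 8,"dy": 0,"dz": -13,"rx": 0,"ry": 0,"rz": 0},{"dx": 0,"dy": 0,"dz": 0,"rx": 0,"ry": 0,"rz": 0}]' --grip 0.1

```text
time: 54.2
position: [723.2, -152.7, 288.2]
eef_rot: [0.205, 0.668, 0.686, 0.201]
contact_force: [-0.4, -0.3, 0.2]
finger_gap: 0.452
```

>>> jog_arm --increments '[{"dx": 0,"dy": 0,"dz": 0,"rx": 0,"ry": 0,"rz": 0},{"dx": 0,"dy": 0,"dz": 0,"rx": 0,"ry": 0,"rz": 0},{"dx": 0,"dy": 0,"dz": 0,"rx": 0,"ry": 0,"rz": 0}]' --grip 0.6

```text
time: 54.58
position: [723.9, -153.0, 290.4]
eef_rot: [0.207, 0.668, 0.686, 0.202]
contact_force: [-0.1, 0.5, -0.3]
finger_gap: 0.196
```

```bash
python3 - <<'E'
from h import *
arc()
im,d=snap("side"); u,v=proj("side",[697,-154,332])[0].astype(int); print(u,v)
cv2.imwrite("pics/w1.png",cv2.resize(im[max(v-45,0):v+45,u-60:u+60],(800,600),interpolation=cv2.INTER_CUBIC)[:,:,::-1])
E
```

```text
t 54.58 pos [ 723.9 -153.   290.4] x [-0.022  1.    -0.014] y [0.833 0.026 0.553] z [ 0.554  0.001 -0.833] q [ 0.5   0.27 -0.3   1.52 -0.07  0.79  0.29] F [-0.1  0.5 -0.3] gap 0.196
theta_cmd 1.541 radius 258.9 (262.3)
316 54
```

>>> jog_arm --increments '[{"dx": -26,"dy": 0,"dz": 2,"rx": 0,"ry": 0,"rz": 0},{"dx": -26,"dy": 0,"dz": 0,"rx": 0,"ry": 0,"rz": 0},{"dx": -26,"dy": 0,"dz": -3,"rx": 0,"ry": 0,"rz": 0},{"dx": -25,"dy": 0,"dz": -6,"rx": 0,"ry": 0,"rz": 0}]' --grip 0.6

```text
time: 55.12
position: [627.0, -152.1, 292.3]
eef_rot: [0.215, 0.665, 0.684, 0.208]
contact_force: [3.6, -0.0, 0.2]
finger_gap: 0.199
```

```bash
cat >> h.py <<'E'
def cov():
    im,d=snap("side"); P=cloud("side",d).reshape(-1,3)
    q=P[(P[:,2]>78)&(P[:,2]<345)&(P[:,0]>380)&(P[:,0]<730)&(P[:,1]>7)&(P[:,1]<16)]   # left side wall of the hood
    a=np.arctan2(q[:,2]-72,671-q[:,0]); r=np.hypot(q[:,2]-72,671-q[:,0])
    q=a[r>120]; print("cover wall: n",len(q),"angle range",np.percentile(q,[3,97]).round(2) if len(q) else "")
E
python3 -c "
from h import *
arc(); cov()"
```

```text
t 55.12 pos [ 627.  -152.1  292.3] x [-0.023  1.    -0.017] y [0.82  0.029 0.572] z [ 0.572 -0.001 -0.82 ] q [ 0.62  0.06 -0.32  1.77 -0.23  0.75  0.47] F [ 3.6 -0.   0.2] gap 0.199
theta_cmd 1.17 radius 268.4 (262.3)
cover wall: n 941 angle range [1.22 1.52]
```

>>> jog_arm --increments '[{"dx": -25,"dy": 0,"dz": -12,"rx": 0,"ry": 0,"rz": 0},{"dx": -23,"dy": 0,"dz": -13,"rx": 0,"ry": 0,"rz": 0},{"dx": -22,"dy": 0,"dz": -15,"rx": 0,"ry": 0,"rz": 0},{"dx": -20,"dy": 0,"dz": -16,"rx": 0,"ry": 0,"rz": 0},{"dx": -19,"dy": 0,"dz": -18,"rx": 0,"ry": 0,"rz": 0}]' --grip 0.6

```text
time: 55.8
position: [525.6, -155.2, 233.7]
eef_rot: [0.231, 0.661, 0.681, 0.214]
contact_force: [1.8, -0.2, 2.9]
finger_gap: 0.201
```

```bash
python3 -c "
from h import *
arc(); cov()"
```

```text
t 55.8 pos [ 525.6 -155.2  233.7] x [-0.019  0.999 -0.031] y [0.802 0.034 0.597] z [ 0.597 -0.013 -0.802] q [ 0.69 -0.12 -0.24  2.1  -0.49  0.61  0.8 ] F [ 1.8 -0.2  2.9] gap 0.201
theta_cmd 0.721 radius 264.4 (262.3)
cover wall: n 961 angle range [0.76 1.06]
```

>>> jog_arm --increments '[{"dx": -18,"dy": 0,"dz": -19,"rx": 0,"ry": 0,"rz": 0},{"dx": -16,"dy": 0,"dz": -21,"rx": 0,"ry": 0,"rz": 0},{"dx": -14,"dy": 0,"dz": -22,"rx": 0,"ry": 0,"rz": 0},{"dx": -12,"dy": 0,"dz": -23,"rx": 0,"ry": 0,"rz": 0}]' --grip 0.6

```text
time: 56.35
position: [468.4, -157.4, 152.3]
eef_rot: [0.236, 0.66, 0.681, 0.215]
contact_force: [1.6, 0.3, 2.3]
finger_gap: 0.199
```

```bash
python3 -c "
from h import *
arc(); cov()"
```

```text
t 56.35 pos [ 468.4 -157.4  152.3] x [-0.019  0.999 -0.037] y [0.797 0.037 0.603] z [ 0.604 -0.018 -0.797] q [ 0.65 -0.12 -0.12  2.34 -0.77  0.45  1.18] F [1.6 0.3 2.3] gap 0.199
theta_cmd 0.337 radius 259.3 (262.3)
cover wall: n 967 angle range [0.39 0.69]
```

>>> jog_arm --increments '[{"dx": -11,"dy": 0,"dz": -24,"rx": 0,"ry": 0,"rz": 0},{"dx": -8,"dy": 0,"dz": -25,"rx": 0,"ry": 0,"rz": 0},{"dx": -5,"dy": 0,"dz": -20,"rx": 0,"ry": 0,"rz": 0}]' --grip 0.6

```text
time: 56.78
position: [447.2, -157.8, 83.7]
eef_rot: [0.237, 0.658, 0.681, 0.216]
contact_force: [1.6, 0.7, 1.5]
finger_gap: 0.199
```

```bash
python3 -c "
from h import *
arc(); cov()"
```

```text
t 56.77 pos [ 447.2 -157.8   83.7] x [-0.021  0.999 -0.038] y [0.794 0.04  0.606] z [ 0.607 -0.017 -0.794] q [ 0.58 -0.02 -0.02  2.48 -1.27  0.33  1.76] F [1.6 0.7 1.5] gap 0.199
theta_cmd 0.058 radius 257.1 (262.3)
cover wall: n 920 angle range [0.12 0.44]
```

>>> jog_arm --increments '[{"dx": 0,"dy": 0,"dz": 0,"rx": 0,"ry": 0,"rz": 0},{"dx": 0,"dy": 0,"dz": 0,"rx": 0,"ry": 0,"rz": 0},{"dx": -12,"dy": 0,"dz": 16,"rx": 0,"ry": 0,"rz": 0},{"dx": -12,"dy": 0,"dz": 16,"rx": 0,"ry": 0,"rz": 0},{"dx": -14,"dy": 0,"dz": 18,"rx": 0,"ry": 0,"rz": 0},{"dx": -10,"dy": 0,"dz": 30,"rx": 0,"ry": 0,"rz": 0},{"dx": 0,"dy": 0,"dz": 30,"rx": 0,"ry": 9,"rz": 0},{"dx": 0,"dy": 0,"dz": 10,"rx": 0,"ry": 9,"rz": 0},{"dx": 0,"dy": 0,"dz": 0,"rx": 0,"ry": 9,"rz": 0},{"dx": 0,"dy": 0,"dz": 0,"rx": 0,"ry": 9,"rz": 0}]' --grip 0.1

```text
time: 58.08
position: [397.3, -159.9, 206.1]
eef_rot: [0.027, 0.695, 0.718, 0.007]
contact_force: [-0.3, 0.0, -1.9]
finger_gap: 0.45
```

```bash
python3 - <<'E'
from h import *
st(); cov()
for n in("side","top"):
    im,d=snap(n); P=cloud(n,d).reshape(-1,3); q=P[(P[:,0]>395)&(P[:,0]<425)&(P[:,1]>-203)&(P[:,1]<-105)&(P[:,2]>100)&(P[:,2]<145)]
    print(n,len(q),np.median(q,0).round(1),np.percentile(q[:,2],[10,90]))
E
```

```text
t 58.08 pos [ 397.3 -159.9  206.1] x [-0.032  0.999 -0.029] y [0.998 0.034 0.047] z [ 0.048 -0.028 -0.998] q [ 0.83  0.03 -0.51  1.84  0.03  1.22  0.35] F [-0.3  0.  -1.9] gap 0.45
cover wall: n 908 angle range [0.11 0.42]
side 124 [ 413.4 -151.5  132.7] [129.29552983 133.92506149]
top 97 [ 415.1 -129.6  130.1] [127.63440775 132.48232032]
```

>>> jog_arm --increments '[{"dx": 10,"dy": 0,"dz": -20,"rx": 0,"ry": 3,"rz": 0},{"dx": 6,"dy": 0,"dz": -25,"rx": 0,"ry": 0,"rz": 0},{"dx": 0,"dy": 0,"dz": -20,"rx": 0,"ry": 0,"rz": 0},{"dx": 0,"dy": 0,"dz": -15,"rx": 0,"ry": 0,"rz": 0},{"dx": 0,"dy": 0,"dz": 0,"rx": 0,"ry": 0,"rz": 0}]' --grip 1.0

```text
time: 58.85
position: [411.0, -162.5, 124.7]
eef_rot: [0.012, 0.697, 0.717, -0.012]
contact_force: [0.5, -0.3, 0.2]
finger_gap: 0.002
```

```bash
python3 -c "
from h import *
st()"
```

```text
t 58.85 pos [ 411.  -162.5  124.7] x [-0.029  0.999 -0.033] y [ 1.     0.029 -0.001] z [ 0.    -0.033 -0.999] q [ 0.78  0.18 -0.52  1.9   0.14  1.08  0.22] F [ 0.5 -0.3  0.2] gap 0.002
```

>>> jog_arm --increments '[{"dx": 2,"dy": 6,"dz": -10,"rx": 0,"ry": 0,"rz": 0},{"dx": 0,"dy": 0,"dz": -9,"rx": 0,"ry": 0,"rz": 0},{"dx": 0,"dy": 0,"dz": -7,"rx": 0,"ry": 0,"rz": 0},{"dx": 0,"dy": 0,"dz": -6,"rx": 0,"ry": 0,"rz": 0},{"dx": -1,"dy": 0,"dz": -5,"rx": 0,"ry": 0,"rz": 0}]' --grip 1.0

```text
time: 59.48
position: [412.5, -157.5, 88.2]
eef_rot: [0.015, 0.698, 0.716, -0.012]
contact_force: [-0.9, -0.3, 2.2]
finger_gap: 0.001
```

```bash
python3 -c "
from h import *
st(); cov()"
```

```text
t 59.48 pos [ 412.5 -157.5   88.2] x [-0.027  0.999 -0.038] y [1.    0.027 0.003] z [ 0.004 -0.038 -0.999] q [ 0.75  0.22 -0.52  1.96  0.18  0.99  0.17] F [-0.9 -0.3  2.2] gap 0.001
cover wall: n 902 angle range [0.06 0.37]
```

>>> jog_arm --increments '[{"dx": 0,"dy": 0,"dz": -4,"rx": 0,"ry": 0,"rz": 0},{"dx": 0,"dy": 0,"dz": -3,"rx": 0,"ry": 0,"rz": 0},{"dx": 0,"dy": 0,"dz": -3,"rx": 0,"ry": 0,"rz": 0}]' --grip 1.0

```text
time: 59.9
position: [412.1, -157.7, 79.1]
eef_rot: [0.014, 0.698, 0.716, -0.013]
contact_force: [-9.0, 3.6, 29.7]
finger_gap: -0.001
```

```bash
python3 -c "
from h import *
st(); cov()"
```

```text
t 59.9 pos [ 412.1 -157.7   79.1] x [-0.026  0.999 -0.038] y [1.    0.026 0.002] z [ 0.003 -0.038 -0.999] q [ 0.75  0.23 -0.52  1.97  0.19  0.96  0.16] F [-9.   3.6 29.7] gap -0.001
cover wall: n 841 angle range [0.04 0.34]
```

>>> jog_arm --increments '[{"dx": 0,"dy": 0,"dz": 15,"rx": 0,"ry": 0,"rz": 0},{"dx": 0,"dy": 0,"dz": 40,"rx": 0,"ry": 0,"rz": 0},{"dx": -5,"dy": 0,"dz": 50,"rx": 0,"ry": 0,"rz": 0},{"dx": 0,"dy": -40,"dz": 40,"rx": 0,"ry": 0,"rz": 0},{"dx": 0,"dy": -50,"dz": 20,"rx": 0,"ry": 0,"rz": 0},{"dx": -10,"dy": -50,"dz": 0,"rx": 0,"ry": 0,"rz": 0},{"dx": -20,"dy": -50,"dz": 0,"rx": 0,"ry": 0,"rz": 0},{"dx": -20,"dy": -50,"dz": 0,"rx": 0,"ry": 0,"rz": 0},{"dx": -20,"dy": -50,"dz": 0,"rx": 0,"ry": 0,"rz": 0},{"dx": 0,"dy": 0,"dz": 0,"rx": 0,"ry": 0,"rz": 0}]' --grip 1.0

```text
time: 61.2
position: [335.6, -456.2, 249.3]
eef_rot: [0.019, 0.695, 0.718, -0.012]
contact_force: [0.0, 0.7, -0.1]
finger_gap: 0.0
```

```bash
python3 m.py 5; python3 - <<'E'
from h import *
cov()
o=[]
for n in("side","top"):
    im,d=snap(n); P=cloud(n,d).reshape(-1,3); q=P[(P[:,0]>395)&(P[:,0]<425)&(P[:,1]>-200)&(P[:,1]<-105)&(P[:,2]>95)&(P[:,2]<145)]
    k=P[(abs(P[:,0]-559)<30)&(abs(P[:,1]+366)<27)&(P[:,2]>105)&(P[:,2]<125)]
    print(n,"handle",len(q),np.median(q,0).round(1),"front top edge z",np.median(P[(abs(P[:,0]-475)<15)&(P[:,1]>-300)&(P[:,1]<-10)&(P[:,2]>90)][:,2]).round(1),"bar dir",np.linalg.svd(k[:,:2]-k[:,:2].mean(0))[2][0].round(3))
    o.append(im[130:330,150:550])
cv2.imwrite("pics/z1.png",np.vstack(o)[:,:,::-1])
E
```

```text
t 61.2 pos [ 335.6 -456.2  249.3] x [-0.032  0.998 -0.045] y [0.999 0.033 0.008] z [ 0.01  -0.044 -0.999] q [ 1.13  0.31 -0.31  1.41  0.12  1.4   0.84] F [ 0.   0.7 -0.1] gap 0.0
rotvec to yaw180 down [ 1.6  2.4 88.1]
plate
stack
tray [485.9 179.8] [58.6 80.7] yaw -0.2 z 67.0
cover wall: n 848 angle range [0.05 0.34]
side handle 119 [ 409.7 -147.4  111. ] front top edge z 119.1 bar dir [-1.    -0.021]
top handle 170 [ 409.9 -147.9  108. ] front top edge z 116.1 bar dir [-1.     0.001]
```

View pics/z1.png

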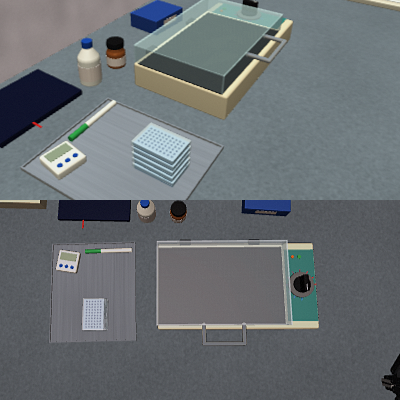

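The final picture shows the empty plate under the shut cover, with the knob bar along x. The five-tray pile is square on the carrier, and the other items are where they were. The handle height matches its first shut reading.

```bash
python3 -c "
from cell import arm
print(arm.close_job())"
```

```text
the job is handed in; nothing more can be done
None
```

The job is done and handed in at about 61 s: thermostat off, cover opened, all five trays stacked on the carrier, cover shut again.

- **Thermostat:** I turned it anticlockwise about 128° until it hit the stop (the wrist felt 3.7 N m). The last check showed the bar lying along the housing's x axis, within about 1°.
- **Cover:** I lifted it to about 1.54 rad, just short of exactly upright. To shut it I pressed the handle down until the force reached 30 N. The handle then read 111.0 mm (side camera) and 108.0 mm (top camera), against 110.9 and 108.2 mm when it was shut at the start.
- **Trays:** The plate is empty. As each of the five was placed, the top of the pile stayed within about 1 mm in x and, in clear views, 2 mm in y, and its yaw within about 0.3°. The finished pile's top reads 67.0 mm, against 68 mm expected.
- **Left alone:** I did not touch the timer, marker, bottle or jar, and they look unmoved in the last picture.

**What went wrong or disagreed:**
- The fingertips sat about 32 mm behind the reported TCP along the tool axis. My first close on the knob missed because of this, and I corrected for it afterwards.
- The last tray was knocked against the knob partway through. I gripped it by one end, moved it clear, and picked it up again by the middle.
- The first grip on tray 1 was too high and off-centre, so I redid it.
- One check on the finished pile's y position was about 3 mm off because the arm blocked part of the camera's view. The clear view afterwards agreed with the rest.

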